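# Load the test kiln from the banding wheel and start it

### The job

Load the test kiln and start it: swing its lid up gently until it leans on its open stop, then lift every vase off the free-spinning banding wheel and stand it upright on the floor of the kiln, setting it down rather than dropping it. When all are in, lower the lid gently until it is fully shut, never letting it fall, and only then throw the switch lever all the way over. Leave the mug, the bowl and the sponge where they are.

Things in the scene. Friction and masses are not known exactly. Their poses are not given: they have to be found in the camera images.
- kiln: fixed low test kiln, grey steel with white brick lining, 330 mm along its own x, 190 mm along y, rim 108 mm above the table. Origin under its centre on the table. Its chamber is centred on the origin, 280 mm (x) by 140 mm (y), walls 25 mm, chamber floor 28 mm above the table (80 mm deep), open on top under the lid. Lid hinge along its -y top edge. Its own x lies within about 10 degrees of world x
- lid (a joint): angle of the kiln's lid: 0 fully shut (as at the start), grows as the +y edge is raised, 1.75 on its open stop (a little past upright, it then stays). Lid 330 x 190 x 20 mm, about 0.5 kg, light friction in the hinge: let go below about 1.1 rad, it falls and slams. About 1 to 4 N at the bar moves it; the bar's end of it swings on a radius of 230 mm about the hinge
- lid_hinge (a point): middle of the lid's hinge line, at the top of the kiln's -y side (kiln frame 0, -95, 108 mm); the line runs along the kiln's x
- lid_bar (a point): middle of the lid's handle: a round black bar 12 mm thick, 160 mm long, parallel to the hinge, 40 mm out from the lid's free (+y) edge on an arm at each end; shut, it is 230 mm from the hinge line, 118 mm above the table, with a 34 mm gap to the kiln. A gripper pointing straight down can carry it through the whole arc, the bar turning between the pads; open it is 340 mm up
- wheel_base: fixed cast foot of the banding wheel; origin on the table under the wheel's axis. The round metal wheel head, 270 mm across, has its flat top 80 mm above the table
- wheel (a joint): angle of the banding wheel's head; it turns freely without end at the lightest touch, carrying the vases, and comes to rest a few seconds after
- switch (a joint): angle of the kiln's switch lever: 0 off, 1.0 fully thrown; stays where it is left, needs about 1 N
- switch_tip (a point): centre of the black ball, 26 mm across, on the tip of the switch lever. The lever is 80 mm long, pivoted 22 mm above the table on a block 70 x 50 x 25 mm. At 0 it leans about 0.5 rad to the robot's side (ball 38 mm nearer than the pivot, 92 mm above the table); it is thrown by pushing the ball away from the robot, along the block's x axis, through 77 mm; it rises to 102 mm half way
- switch_base: block that carries the switch lever, fixed to the table; origin under its centre, its x axis points the way the lever is thrown
- mug: dark mug, 80 mm across, 95 mm tall, origin under its centre; a bystander
- bowl: black bowl, 110 mm across, 65 mm tall, origin under its centre; a bystander
- sponge: yellow block sponge 100 x 150 x 55 mm, origin under its centre; a bystander
- vase1: one of four earthen-red small closed vases (2 to 4 are present), 70 mm tall: plain cylinder 52 mm across up to 52 mm, then a narrower neck with a rim 40 mm across; about 0.16 kg; origin under its centre; stands on the banding wheel at the start
- vase2: one of four white small closed vases (2 to 4 are present), 70 mm tall: plain cylinder 52 mm across up to 52 mm, then a narrower neck with a rim 32 mm across; about 0.16 kg; origin under its centre; stands on the banding wheel at the start
- vase3: one of four earthen-red small closed vases (2 to 4 are present), 70 mm tall: plain cylinder 52 mm across up to 52 mm, then a narrower neck with a rim 40 mm across; about 0.16 kg; origin under its centre; stands on the banding wheel at the start
- vase4: one of four white small closed vases (2 to 4 are present), 70 mm tall: plain cylinder 52 mm across up to 52 mm, then a narrower neck with a rim 32 mm across; about 0.16 kg; origin under its centre; stands on the banding wheel at the start

How it is judged (in metres and radians):
On the way, in this order (a step that is already met when the one before it is completed fails the run):
1. the lid leans on its open stop (value of joint lid above 1.68 rad), for 0.3 s.
2. every vase stands upright on the kiln floor, let go, while the lid is still up (x of vase1 in the frame of kiln between -0.14 and 0.14 m and y of vase1 in the frame of kiln between -0.07 and 0.07 m and z of vase1 in the frame of kiln between 0.02 and 0.036 m and angle between each of vase1, vase2, vase3, vase4's own z axis and vertical below 0.15 rad and x of vase2 in the frame of kiln between -0.14 and 0.14 m and y of vase2 in the frame of kiln between -0.07 and 0.07 m and z of vase2 in the frame of kiln between 0.02 and 0.036 m and x of vase3 in the frame of kiln between -0.14 and 0.14 m and y of vase3 in the frame of kiln between -0.07 and 0.07 m and z of vase3 in the frame of kiln between 0.02 and 0.036 m and x of vase4 in the frame of kiln between -0.14 and 0.14 m and y of vase4 in the frame of kiln between -0.07 and 0.07 m and z of vase4 in the frame of kiln between 0.02 and 0.036 m and contact force between the fingers and vase1 below 0.5 N and contact force between the fingers and vase2 below 0.5 N and contact force between the fingers and vase3 below 0.5 N and contact force between the fingers and vase4 below 0.5 N and value of joint lid above 1 rad), for 0.3 s.
3. the lid is fully shut (value of joint lid below 0.03 rad), for 0.3 s.
4. the switch lever is thrown all the way (value of joint switch above 0.85 rad), for 0.2 s.
At the end, for the whole second after the job is handed in: every vase present stands upright (within 0.15 rad) and at rest on the floor of the kiln's chamber, the lid is shut (below 0.03 rad) and the switch lever is thrown (above 0.85 rad) (x of vase1 in the frame of kiln between -0.14 and 0.14 m and y of vase1 in the frame of kiln between -0.07 and 0.07 m and z of vase1 in the frame of kiln between 0.02 and 0.036 m and angle between each of vase1, vase2, vase3, vase4's own z axis and vertical below 0.15 rad and x of vase2 in the frame of kiln between -0.14 and 0.14 m and y of vase2 in the frame of kiln between -0.07 and 0.07 m and z of vase2 in the frame of kiln between 0.02 and 0.036 m and x of vase3 in the frame of kiln between -0.14 and 0.14 m and y of vase3 in the frame of kiln between -0.07 and 0.07 m and z of vase3 in the frame of kiln between 0.02 and 0.036 m and x of vase4 in the frame of kiln between -0.14 and 0.14 m and y of vase4 in the frame of kiln between -0.07 and 0.07 m and z of vase4 in the frame of kiln between 0.02 and 0.036 m and value of joint lid below 0.03 rad and value of joint switch above 0.85 rad and linear speed of each of vase1, vase2, vase3, vase4 below 0.02 m/s); the robot touches nothing.
It fails at once if the lid is slammed shut (faster than 0.9 rad/s over the last 0.12 rad) (value of joint lid below 0.12 rad and velocity of joint lid below -0.9 rad/s).
It fails at once if the lid is thrown against its open stop (faster than 0.9 rad/s over the last 0.12 rad) (value of joint lid above 1.63 rad and velocity of joint lid above 0.9 rad/s).
It fails at once if the switch is thrown while the lid is not shut (value of joint switch above 0.5 rad and value of joint lid above 0.15 rad).
It fails at once if a vase is dropped from more than about 5 cm or flung (faster than 1 m/s out of the grip) ((linear speed of vase1 above 1 m/s and contact force between the fingers and vase1 below 0.5 N) or (linear speed of vase2 above 1 m/s and contact force between the fingers and vase2 below 0.5 N) or (linear speed of vase3 above 1 m/s and contact force between the fingers and vase3 below 0.5 N) or (linear speed of vase4 above 1 m/s and contact force between the fingers and vase4 below 0.5 N)).
It fails at once if the mug, the bowl or the sponge is moved by more than 3 cm (distance of any of mug, bowl, sponge from where it was at the start of the episode above 0.03 m).
Of vase1, vase2, vase3, vase4 only 2 to 4 are there at a start; the rules pass over those that are not, and their reading is None.
At some moment in a run one of vase1, vase2, vase3, vase4 may be knocked a few centimetres aside while the robot is not near it.
It also fails if it takes over 210 s, if anything falls off the work surface, if the arm or the gripper's body presses on something with over 40 N, if the wrist force passes 120 N, or if a joint passes its speed limit or range.

### The arm

A 7-joint arm with a two-finger parallel gripper is mounted at the origin on the work surface. World frame = base frame: x ahead of the robot, y to its left, z up, the work surface at z = 0. Lengths are in m, angles in degrees, forces in N, time in s.
With the tool pointing down it reaches from about 0.4 to 0.925 m from the base axis. Payload 5.6 kg.
Tool frame: the origin (TCP) lies midway between the tips of the shut fingers; the grasp point (between the pads) lies 19 mm behind it; z points along the fingers, y is the line along which they close (so a half turn about z gives the same grasp; the last joint's range is limited). The gripper opens to 85 mm and grips with 20 to 120 N. Pads are 22 mm wide; open, the fingers measure 114 mm over their backs; the gripper's body (76 mm by 85 mm) begins 54 mm behind the grasp point. The pads swing forward as they close: fully open they stand 13 mm farther back than shut.
Start: joints at [68.239, 26.786, -0.665, 91.828, 0.344, 61.387, -3.226], TCP at [0.215, -0.614, 0.231] pointing down, gripper open.
Joint ranges: [-144.91, 144.91], [-17.63, 115.5], [-89.93, 88.59], [15.96, 139.68], [-74.01, 254.01], [8.47, 105.57], [-167.45, 167.45]. Speed limits (degrees/s): [147.25, 147.25, 180, 180, 180, 180, 180].

### API

Orientations are given as a 3x3 rotation matrix whose columns are the frame's x, y, z axes.
In Python, from workcell import robot, viewer, job gives the robot as it stands (robot), with the cameras (viewer) and the job (job).
- The arm moves only by the shell command python3 shift.py 'ROWS'. ROWS is a JSON object whose key "plan" holds a list of rows, 1 to 10 of them, each of 5 numbers: dx, dy, dz in m, then a turn about the tool's z in degrees, then the finger opening in m; each row shifts and turns the commanded pose from where the row before left it, along the tool's axes as they then stand; what a row does not reach is not made up. A row lasts 1/8 s, in which the tool goes at most 0.0625 m and 10.7 degrees, less where a joint would pass 70% of its speed; a pose out of reach is approached as far as the arm can. The fingers move at their own pace and stop on an object; the grip force is fixed at half the most. Time passes only in rows, so rows that do not move let the fingers close. It prints the time, the measured TCP pose, the force, the opening and the grip force at its end. Input that does not fit is refused with a message, and nothing moves.
- robot.observe(): the state, without advancing time (a new reading comes with each control period).
- viewer.snapshot(name): name is "scene" or "top" or "wrist"; returns a dict with "color" (384x512x3 uint8, blue, green, red), "fov_y" (degrees; the focal length in pixels is half the picture's height over the tangent of half this angle, whatever the lens; pixels are square), "cx", "cy" (the principal point, pixels), "distortion" ([k1, k2, p1, p2, k3] as OpenCV has them; the pictures are not rectified), "position" and "attitude" of the camera in the world. Camera axes: x right, y up, looking along -z (the intrinsics and any distortion apply to the point x, -y, -z); pixel columns grow to the right and rows downward; lengths in m; the calibration is good to about 2 mm. A picture is of the moment at which its call begins. There is no depth.
- job.finish_job(): hands the job in; it is judged then, once.
The state is a dict: "t": time; "joint_pos": joint angles; "qvel": joint speeds; "effort": joint torques, N m; "ee_pos": TCP position; "eef_rot": TCP orientation; "force": force on the tool from outside, world axes, zero at the start; "moment": the same for the moment, N m; "width": finger opening in m; "finger_force": force on a finger pad.
Only numpy, scipy, OpenCV 4.12 (cv2) and the standard library are available. Lean on these libraries where they do the work, as an engineer would, in place of code of your own. Each camera call takes 0.05 s, during which the arm holds its last target. There are 200 camera calls.

## Working session

There is one attempt and no reset: what is moved stays moved. The work goes in short steps, Python scripts to look and compute and a shell command to move; the robot and the scene stay as the last step left them, time stands still between calls to the robot, and variables do not carry over. Pictures are saved under pics/ and viewed, at most 14 in all, crops included, and the job is handed in when it is done.

```bash
ls; mkdir -p pics; cat > h.py <<'E'
import numpy as np,cv2,json
from workcell import robot, viewer, job
def cam(n):
    s=viewer.snapshot(n); h,w=s["color"].shape[:2]
    f=h/2/np.tan(np.radians(s["fov_y"])/2)
    s["K"]=np.array([[f,0,s["cx"]],[0,f,s["cy"]],[0,0,1.]]);s["D"]=np.array(s["distortion"],float)
    s["R"]=np.array(s["attitude"],float).reshape(3,3);s["p"]=np.array(s["position"],float);return s
def ray(s,uv):
    u=cv2.undistortPoints(np.array(uv,float).reshape(-1,1,2),s["K"],s["D"]).reshape(-1,2)
    return np.c_[u[:,0],-u[:,1],-np.ones(len(u))]@s["R"].T
def atz(s,uv,z):
    d=ray(s,uv);z=np.broadcast_to(z,len(d));return s["p"]+d*((z-s["p"][2])/d[:,2])[:,None]
def proj(s,P):
    q=(np.atleast_2d(P)-s["p"])@s["R"];q=q*[1,-1,-1]
    return cv2.projectPoints(q.reshape(-1,1,3),np.zeros(3),np.zeros(3),s["K"],s["D"])[0].reshape(-1,2)
def save(s,name,crop=None,k=1):
    im=s["color"]
    if crop: x0,y0,x1,y1=crop; im=im[y0:y1,x0:x1]
    cv2.imwrite("pics/"+name,cv2.resize(im,None,fx=k,fy=k,interpolation=cv2.INTER_CUBIC))
E
python3 - <<'E'
from h import *
import pickle
for n in("top","scene"):
    s=cam(n);save(s,n+"0.png",None,1.5);print(n,s["p"],s["R"].round(3).tolist(),s["fov_y"],s["D"]);pickle.dump(s,open(n+"0.pkl","wb"))
o=robot.observe();print({k:np.round(v,3).tolist() for k,v in o.items()})
E
```

```text
pics
shift.py
workcell.py
top [0.19272603 0.08514699 1.75199719] [[-0.041, 0.974, -0.221], [-0.999, -0.04, 0.008], [-0.001, 0.222, 0.975]] 42.328218815510084 [0.00389229 0.         0.         0.         0.        ]
scene [1.29650418 0.63061549 0.72143443] [[-0.589, -0.466, 0.66], [0.808, -0.319, 0.496], [-0.021, 0.825, 0.564]] 52.25258782956723 [-0.11281268  0.          0.          0.          0.        ]
{'t': 0.1, 'joint_pos': [68.238, 26.83, -0.666, 91.875, 0.344, 61.386, -3.227], 'qvel': [-0.069, -0.1, -0.015, -0.062, 0.041, -0.043, -0.012], 'effort': [0.002, -53.352, 0.022, -25.197, 0.011, 0.004, -0.0], 'ee_pos': [0.215, -0.613, 0.23], 'eef_rot': [[0.944, 0.33, -0.001], [0.33, -0.944, 0.001], [-0.0, -0.002, -1.0]], 'force': [0.338, -0.017, 0.12], 'moment': [0.025, 0.03, 0.001], 'finger_force': 0.0, 'width': 0.086}
```

View pics/top0.png

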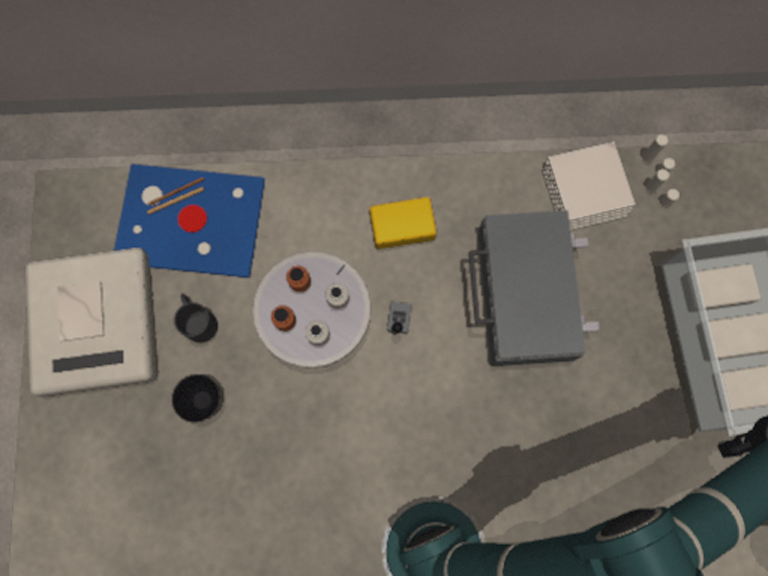

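View pics/scene0.png

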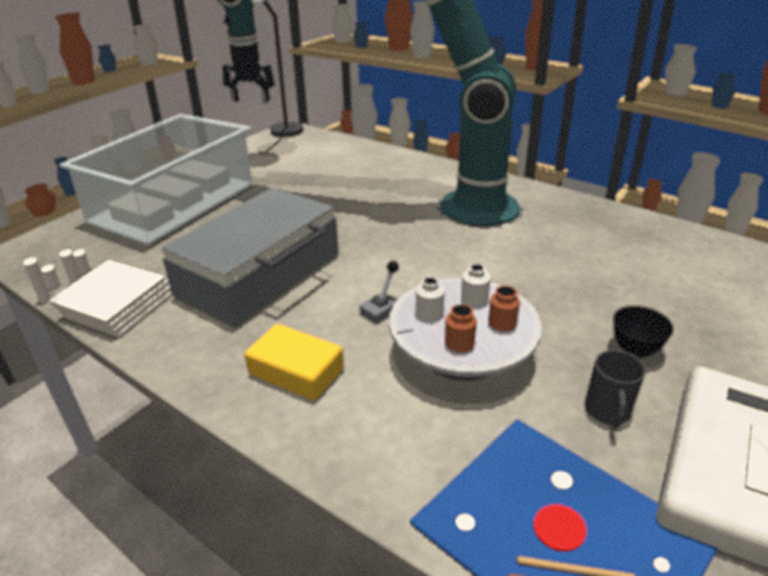

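Top view (1.5x): lid corners about (486,217), (568,212), (581,357) and (497,362); bar near (470,252)-(482,324); wheel centre near (312,308) with four vases; switch ball near (397,327). I'll enlarge the kiln and the wheel/switch areas.

```bash
python3 - <<'E'
import pickle;from h import *
s=pickle.load(open("top0.pkl","rb"))
a=cv2.resize(s["color"][135:250,160:280],None,fx=6,fy=5.0*6/5,interpolation=cv2.INTER_CUBIC)[:600]
b=cv2.resize(s["color"][135:250,295:415],None,fx=5,fy=5,interpolation=cv2.INTER_CUBIC)
cv2.imwrite("pics/a.png",cv2.resize(s["color"][160:250,160:280],None,fx=6,fy=6,interpolation=cv2.INTER_CUBIC));cv2.imwrite("pics/b.png",b)
E
```

```text
(no output)
```

View pics/a.png

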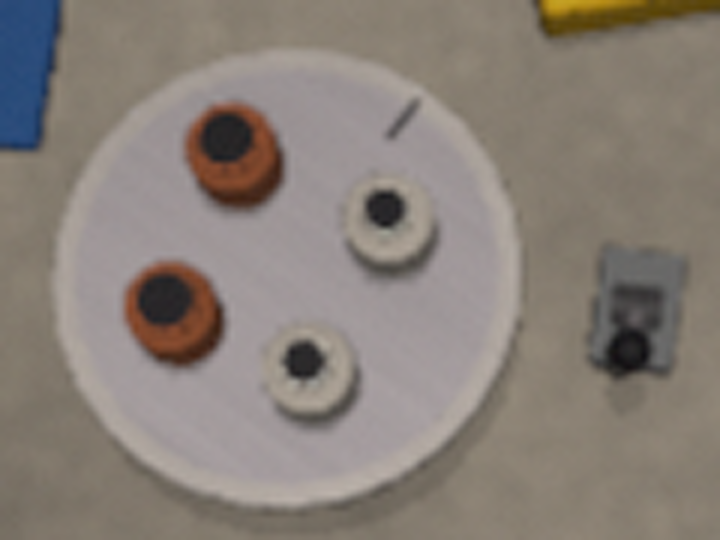

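View pics/b.png

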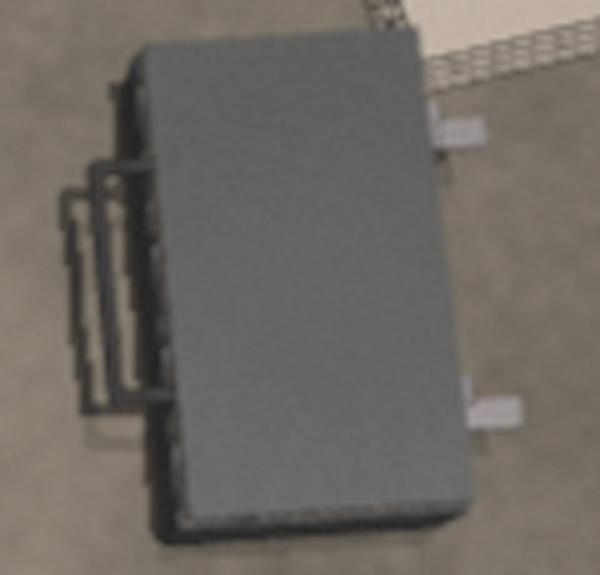

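```bash
python3 - <<'E'
import pickle;from h import *
s=pickle.load(open("top0.pkl","rb"))
A=lambda u:np.array(u)/6.+160-.4
B=lambda u:np.array(u)/5.+[295,135]-.4
c=atz(s,B([(143,45),(417,28),(472,497),(185,520)]),.128);print("lid",c.round(4).tolist(),c.mean(0))
print("sides",[np.linalg.norm(c[i]-c[(i+1)%4]).round(4) for i in range(4)])
b=atz(s,B([(95,170),(115,395)]),.118);print("bar",b.round(4).tolist(),b.mean(0))
e=(c[0]+c[1]-c[2]-c[3]);print("yaw",np.degrees(np.arctan2(e[1],e[0])),"from +y",np.degrees(np.arctan2(*(-1*((c[0]+c[3]-c[1]-c[2])[:2]*[1,-1]))))) 
print("vases",atz(s,A([(228,137),(385,209),(305,359),(165,300)]),.15).round(4).tolist())
w=atz(s,A([(56,280),(520,280),(288,50),(288,507)]),.08);print("wheel",w.round(4).tolist(),((w[2]+w[3])/2)[0],((w[0]+w[1])/2)[1])
print("ball",atz(s,A([(629,349)]),.092));k=atz(s,A([(605,243),(688,252),(670,372),(590,362)]),.025);print("blk",k.round(4).tolist(),k.mean(0))
E
```

```text
lid [[0.737, -0.152, 0.128], [0.7415, -0.3414, 0.128], [0.4154, -0.3472, 0.128], [0.4079, -0.157, 0.128]] [ 0.57546254 -0.24942613  0.128     ]
sides [np.float64(0.1894), np.float64(0.3262), np.float64(0.1903), np.float64(0.3292)]
bar [[0.6521, -0.1145, 0.118], [0.4952, -0.1178, 0.118]] [ 0.5736404 -0.116159   0.118    ]
yaw 0.9476958521326622 from +y 1.809462911283951
vases [[0.6112, 0.2788, 0.15], [0.5665, 0.1926, 0.15], [0.4843, 0.2384, 0.15], [0.5203, 0.3145, 0.15]]
wheel [[0.5488, 0.3869, 0.08], [0.5379, 0.121, 0.08], [0.6804, 0.2516, 0.08], [0.4127, 0.2562, 0.08]] 0.5465809651276767 0.25396134565247336
ball [[0.49304273 0.06042618 0.092     ]]
blk [[0.5696, 0.0709, 0.025], [0.5621, 0.0219, 0.025], [0.4905, 0.0359, 0.025], [0.4983, 0.0827, 0.025]] [0.5301392  0.05287615 0.025     ]
```

The enlarged top view shows the vase mouths at crop (228,137), (385,209), (305,359) and (165,300). The bar runs from (95,170) to (115,400), the ball is at (629,349), and the kiln's yaw is about 1°.

First the lid: lift, turn the tool to face the bar, then travel over it.

```bash
cat >> h.py <<'E'
def goal(x,y,z,yaw=None):
    "tool yaw = world angle of tool x, deg (mod 180)"
    o=robot.observe();R=np.array(o["eef_rot"]).reshape(3,3);p=np.array(o["ee_pos"])
    cur=np.degrees(np.arctan2(R[1,0],R[0,0]))
    if yaw is None: yaw=cur
    t=(cur-yaw+90)%180-90; a=np.radians(cur-t)
    d=np.array([x,y,z])-p; T=np.array([[np.cos(a),np.sin(a),0],[np.sin(a),-np.cos(a),0],[0,0,-1]])
    print("t",round(o["t"],2),"p",p.round(4),"yaw",cur.round(2),"w",round(o["width"],4),"F",np.round(o["force"],1),"q7",round(o["joint_pos"][6]))
    print("  turn",t.round(2),"then d",(T.T@d).round(4))
E
python3 shift.py '{"plan": [[0,0,-0.05,9,0.034],[0,0,-0.05,9.1,0.034],[0,0,0,0,0.034]]}'
python3 -c "from h import *;goal(.574,-.1155,.3,1.2)"
```

```text
t: 0.48
ee_pos: [0.2155, -0.6154, 0.336]
eef_rot: [[1.0, 0.02, 0.003], [0.02, -1.0, -0.008], [0.003, 0.008, -1.0]]
force: [0.2, 0.5, -0.6]
width: 0.0343
finger_force: 0.0
t 0.47 p [ 0.2155 -0.6154  0.336 ] yaw 1.15 w 0.0343 F [ 0.2  0.5 -0.6] q7 -20
  turn -0.05 then d [ 0.3689 -0.4922  0.036 ]
```

```bash
python3 shift.py '{"plan": [[0.036,-0.049,0.003,0,0.034],[0.036,-0.049,0.003,0,0.034],[0.037,-0.049,0.004,0,0.034],[0.037,-0.049,0.004,0,0.034],[0.037,-0.049,0.004,0,0.034],[0.037,-0.049,0.004,0,0.034],[0.037,-0.049,0.004,0,0.034],[0.037,-0.05,0.004,0,0.034],[0.037,-0.05,0.004,0,0.034],[0.037,-0.05,0.004,0,0.034]]}'
python3 shift.py '{"plan": [[0,0,0,0,0.034],[0,0,0,0,0.034]]}'
python3 - <<'E'
from h import *
goal(.574,-.1155,.099,1.2)
s=cam("wrist");print(s["p"],s["R"].round(2).tolist());save(s,"w1.png",None,1.3)
E
```

```text
t: 1.72
ee_pos: [0.5727, -0.1112, 0.2921]
eef_rot: [[1.0, 0.021, -0.002], [0.021, -1.0, 0.0], [-0.002, -0.0, -1.0]]
force: [0.2, -0.3, -0.2]
width: 0.0339
finger_force: 0.0
t: 1.98
ee_pos: [0.5717, -0.1134, 0.2921]
eef_rot: [[1.0, 0.021, -0.002], [0.021, -1.0, -0.0], [-0.002, 0.0, -1.0]]
force: [-0.1, -0.4, -0.1]
width: 0.034
finger_force: 0.0
t 1.98 p [ 0.5717 -0.1134  0.2921] yaw 1.22 w 0.034 F [-0.1 -0.4 -0.1] q7 -86
  turn 0.02 then d [0.0023 0.0022 0.1931]
[ 0.6569075  -0.11096554  0.435103  ] [[0.02, 0.94, 0.33], [-1.0, 0.02, 0.01], [-0.0, -0.33, 0.94]]
```

View pics/w1.png

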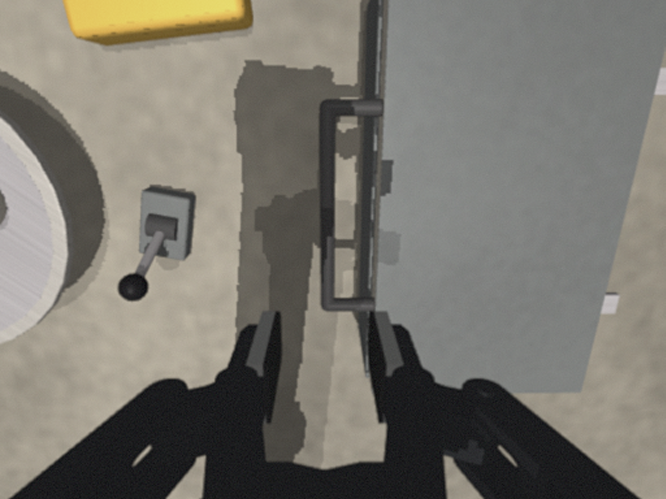

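The wrist view shows the bar from about (327,108) to (332,302), between the fingers. I'll compute it.

```bash
python3 - <<'E'
from h import *
s=cam("wrist");b=atz(s,np.array([(328,108),(332,303)])/1.3,.118);print(b,b.mean(0));print(atz(s,np.array([(133,286)])/1.3,.092))
m=b.mean(0);goal(m[0],m[1],.099,1.2)
E
```

```text
[[ 0.65367024 -0.11472421  0.118     ]
 [ 0.49444671 -0.12163841  0.118     ]] [ 0.57405847 -0.11818131  0.118     ]
[[0.4949678  0.06115488 0.092     ]]
t 2.08 p [ 0.5715 -0.1147  0.2928] yaw 1.06 w 0.0338 F [0.6 0.3 0.2] q7 -86
  turn -0.14 then d [0.0024 0.0035 0.1938]
```

```bash
python3 shift.py '{"plan": [[0,0.001,0.06,-0.4,0.034],[0.001,0,0.06,0,0.034],[0.001,0.001,0.04,0,0.034],[0,0,0.02,0,0.034],[0,0,0.013,0,0.034],[0,0,0,0,0.034],[0,0,0,0,0.034]]}'
python3 -c "from h import *;goal(.574,-.117,.099,1.5)"
```

```text
t: 2.95
ee_pos: [0.5751, -0.1154, 0.1014]
eef_rot: [[1.0, 0.027, 0.002], [0.027, -1.0, -0.0], [0.002, 0.001, -1.0]]
force: [0.1, 0.9, -0.3]
width: 0.0339
finger_force: 0.0
t 2.95 p [ 0.5751 -0.1154  0.1014] yaw 1.56 w 0.0339 F [ 0.1  0.9 -0.3] q7 -89
  turn 0.06 then d [-0.0012  0.0016  0.0024]
```

```bash
python3 shift.py '{"plan": [[0,0.0015,0.002,0,0.034],[0,0,0,0,0],[0,0,0,0,0],[0,0,0,0,0],[0,0,0,0,0],[0,0,0,0,0]]}'
python3 - <<'E'
from h import *
o=robot.observe();goal(.574,-.117,.099,1.5);print(o["finger_force"])
r=.23;N=36
th=np.linspace(0,1.76,N)
# arc increments: dy(world)=r*dcos (negative), dz=r*dsin; bar center radius/angle offset
a0=np.arctan2(.01,.23);r=np.hypot(.23,.01)
P=np.c_[r*np.cos(th+a0),r*np.sin(th+a0)]
for t,d in zip(th[1:],np.diff(P,axis=0)):print(round(t,3),"tool dy",(-d[0]).round(4),"dz",(-d[1]).round(4))
E
```

```text
t: 3.7
ee_pos: [0.5746, -0.1156, 0.0988]
eef_rot: [[1.0, 0.028, 0.0], [0.028, -1.0, 0.001], [0.0, -0.001, -1.0]]
force: [-1.1, 3.3, 7.2]
width: 0.0099
finger_force: 58.5
t 3.7 p [ 0.5746 -0.1156  0.0988] yaw 1.62 w 0.0099 F [-1.1  3.3  7.2] q7 -89
  turn 0.12 then d [-0.0007  0.0014 -0.0002]
58.52035045623779
0.05 tool dy 0.0008 dz -0.0115
0.101 tool dy 0.0014 dz -0.0115
0.151 tool dy 0.0019 dz -0.0114
0.201 tool dy 0.0025 dz -0.0113
0.251 tool dy 0.0031 dz -0.0112
0.302 tool dy 0.0036 dz -0.011
0.352 tool dy 0.0042 dz -0.0108
0.402 tool dy 0.0047 dz -0.0106
0.453 tool dy 0.0053 dz -0.0103
0.503 tool dy 0.0058 dz -0.01
0.553 tool dy 0.0063 dz -0.0097
0.603 tool dy 0.0067 dz -0.0094
0.654 tool dy 0.0072 dz -0.0091
0.704 tool dy 0.0077 dz -0.0087
0.754 tool dy 0.0081 dz -0.0083
0.805 tool dy 0.0085 dz -0.0079
0.855 tool dy 0.0089 dz -0.0074
0.905 tool dy 0.0092 dz -0.007
0.955 tool dy 0.0096 dz -0.0065
1.006 tool dy 0.0099 dz -0.006
1.056 tool dy 0.0102 dz -0.0055
1.106 tool dy 0.0104 dz -0.005
1.157 tool dy 0.0107 dz -0.0045
1.207 tool dy 0.0109 dz -0.0039
1.257 tool dy 0.0111 dz -0.0034
1.307 tool dy 0.0112 dz -0.0028
1.358 tool dy 0.0114 dz -0.0022
1.408 tool dy 0.0115 dz -0.0017
1.458 tool dy 0.0115 dz -0.0011
1.509 tool dy 0.0116 dz -0.0005
1.559 tool dy 0.0116 dz 0.0001
1.609 tool dy 0.0116 dz 0.0007
1.659 tool dy 0.0115 dz 0.0012
1.71 tool dy 0.0114 dz 0.0018
1.76 tool dy 0.0113 dz 0.0024
```

```bash
python3 shift.py '{"plan": [[0,0.001,-0.0115,0,0],[0,0.001,-0.0115,0,0],[0,0.002,-0.0115,0,0],[0,0.0025,-0.0115,0,0],[0,0.003,-0.011,0,0],[0,0.0035,-0.011,0,0],[0,0.004,-0.011,0,0],[0,0.005,-0.0105,0,0],[0,0.005,-0.0105,0,0],[0,0.006,-0.010,0,0]]}'
python3 - <<'E'
from h import *
r=np.hypot(.23,.01);a0=np.arctan2(.01,.23)
y0,z0=-.3448,.108-.019
p=robot.observe()["ee_pos"];print(np.hypot(p[1]-y0,p[2]-z0),np.arctan2(p[2]-z0,p[1]-y0)-a0)
E
```

```text
t: 4.95
ee_pos: [0.5754, -0.1479, 0.2095]
eef_rot: [[1.0, 0.029, 0.0], [0.029, -1.0, 0.002], [0.0, -0.002, -1.0]]
force: [0.2, 6.9, -1.4]
width: 0.0097
finger_force: 58.4
0.23083666840087197 0.5056678202844781
```

```bash
python3 shift.py '{"plan": [[0,0.006,-0.0095,0,0],[0,0.007,-0.0095,0,0],[0,0.007,-0.009,0,0],[0,0.0075,-0.0085,0,0],[0,0.008,-0.0085,0,0],[0,0.0085,-0.008,0,0],[0,0.009,-0.0075,0,0],[0,0.009,-0.007,0,0],[0,0.0095,-0.0065,0,0],[0,0.010,-0.006,0,0]]}'
python3 shift.py '{"plan": [[0,0.010,-0.0055,0,0],[0,0.0105,-0.005,0,0],[0,0.0105,-0.0045,0,0],[0,0.011,-0.004,0,0],[0,0.011,-0.0035,0,0],[0,0.011,-0.003,0,0],[0,0.0115,-0.002,0,0],[0,0.0115,-0.0015,0,0],[0,0.0115,-0.001,0,0],[0,0,0,0,0]]}'
python3 - <<'E'
from h import *
r=np.hypot(.23,.01);a0=np.arctan2(.01,.23)
y0,z0=-.3448,.108-.019
p=robot.observe()["ee_pos"];th=np.arctan2(p[2]-z0,p[1]-y0)-a0;print(np.hypot(p[1]-y0,p[2]-z0),th)
q=np.array([y0,z0])+r*np.array([np.cos(1.75+a0),np.sin(1.75+a0)]);print(q-p[1:],p)
E
```

```text
t: 6.2
ee_pos: [0.5773, -0.2273, 0.2915]
eef_rot: [[1.0, 0.03, -0.001], [0.03, -1.0, 0.004], [-0.0, -0.004, -1.0]]
force: [-4.9, 11.5, 11.9]
width: 0.0096
finger_force: 58.5
t: 7.45
ee_pos: [0.5798, -0.3323, 0.3219]
eef_rot: [[1.0, 0.025, 0.003], [0.025, -1.0, -0.004], [0.002, 0.004, -1.0]]
force: [-0.9, 0.1, 7.9]
width: 0.0096
finger_force: 63.9
0.23325127774400786 1.4736550468760719
[-0.06335379 -0.00838086] [ 0.57981667 -0.33228267  0.32191517]
```

```bash
python3 shift.py '{"plan": [[0,0.009,0.001,0,0],[0,0.009,0.001,0,0],[0,0.009,0.001,0,0],[0,0.009,0.001,0,0],[0,0.008,0.001,0,0],[0,0.007,0.0015,0,0],[0,0.007,0.0015,0,0],[0,0.005,0.001,0,0],[0,0.003,0.001,0,0],[0,0,0,0,0]]}'
python3 - <<'E'
from h import *
a0=np.arctan2(.01,.23)
y0,z0=-.3448,.108-.019
p=robot.observe()["ee_pos"];th=np.arctan2(p[2]-z0,p[1]-y0)-a0;print(np.hypot(p[1]-y0,p[2]-z0),th)
E
```

```text
t: 8.7
ee_pos: [0.5814, -0.3964, 0.3152]
eef_rot: [[1.0, 0.026, 0.003], [0.026, -1.0, -0.003], [0.003, 0.003, -1.0]]
force: [-6.4, 5.3, 20.5]
width: 0.0101
finger_force: 67.1
0.23204899018370584 1.7515000439241561
```

```bash
python3 shift.py '{"plan": [[0,0.004,-0.001,0,0],[0,0.002,-0.001,0,0],[0,0,0,0,0],[0,0,0,0,0.03],[0,0,0,0,0.03],[0,0,-0.02,0,0.03],[0,0,-0.04,0,0.03],[0,0,-0.04,0,0.03],[0,0,0,0,0.085]]}'
python3 - <<'E'
from h import *
import pickle
s=cam("top");pickle.dump(s,open("top1.pkl","wb"))
cv2.imwrite("pics/t1.png",cv2.resize(s["color"][130:260,150:420],None,fx=2.9,fy=2.9,interpolation=cv2.INTER_CUBIC))
goal(.6112,.2788,.3,0)
E
```

```text
t: 9.82
ee_pos: [0.5827, -0.4032, 0.4144]
eef_rot: [[1.0, 0.026, 0.005], [0.026, -1.0, -0.005], [0.005, 0.005, -1.0]]
force: [0.4, -0.2, -0.2]
width: 0.047
finger_force: 0.0
t 9.88 p [ 0.5821 -0.4027  0.4118] yaw 1.5 w 0.0542 F [-0.4 -0.1 -0.5] q7 -60
  turn 1.5 then d [ 0.0291 -0.6815  0.1118]
```

View pics/t1.png

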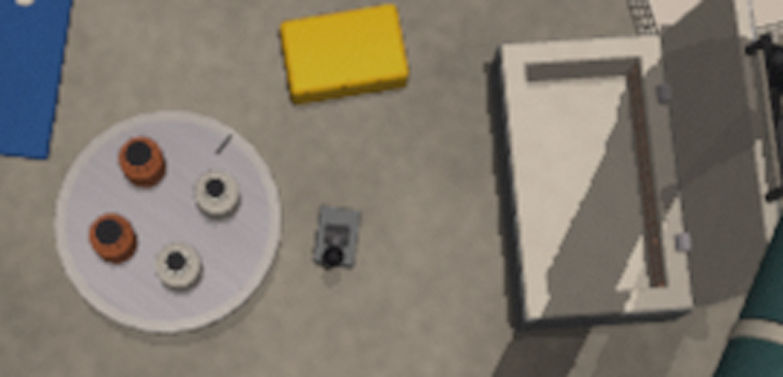

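The lid leans open, the chamber is clear and the vases haven't moved. I'll add a vase-mouth detector, check it, and refine the kiln rim.

```bash
cat >> h.py <<'E'
W=np.array([.5466,.254])
def vases(s,z=.15,c=W,rad=.12):
    g=cv2.cvtColor(s["color"],cv2.COLOR_BGR2GRAY);n,l,st,ce=cv2.connectedComponentsWithStats((g<70).astype(np.uint8))
    out=[]
    for i in range(1,n):
        if st[i,4]<15:continue
        P=atz(s,[ce[i]],z)[0]
        if np.hypot(*(P[:2]-c))<rad: out.append((P[:2].round(4).tolist(),int(st[i,4]),round(float(np.degrees(np.arctan2(P[1]-c[1],P[0]-c[0]))),1)))
    return out
E
python3 - <<'E'
from h import *
import pickle
for n in("top0","top1"):
    s=pickle.load(open(n+".pkl","rb"));print(*vases(s),sep="\n")
c=atz(s,np.array([(503,48),(660,38),(690,308),(522,320)])/2.9+[150,130]-.3,.108);print(c.round(4).tolist(),c.mean(0))
goal(.566,.1926,.3,18)
E
```

```text
([0.611, 0.2797], 63, 21.8)
([0.5824, 0.2661], 42, 18.7)
([0.5671, 0.1932], 29, -71.4)
([0.5207, 0.3141], 74, 113.4)
([0.4949, 0.2984], 35, 139.3)
([0.4838, 0.239], 27, -166.5)
([0.6112, 0.2802], 61, 22.1)
([0.5823, 0.2664], 40, 19.1)
([0.5668, 0.193], 28, -71.6)
([0.5212, 0.314], 70, 113.0)
([0.4955, 0.2967], 31, 140.1)
([0.4838, 0.239], 27, -166.5)
[[0.7341, -0.1541, 0.108], [0.7389, -0.3433, 0.108], [0.4119, -0.3474, 0.108], [0.406, -0.1533, 0.108]] [ 0.57271432 -0.24952666  0.108     ]
t 9.88 p [ 0.5821 -0.4027  0.4118] yaw 1.5 w 0.0542 F [-0.4 -0.1 -0.5] q7 -60
  turn -16.5 then d [ 0.1687 -0.5712  0.1118]
```

```bash
python3 shift.py '{"plan": [[0,0,0,-8.3,0.085],[0,0,0,-8.2,0.085],[0.017,-0.057,0,0,0.085],[0.017,-0.057,0,0,0.085],[0.017,-0.057,0.01,0,0.085],[0.017,-0.057,0.02,0,0.085],[0.017,-0.057,0.02,0,0.085],[0.017,-0.057,0.02,0,0.085],[0.017,-0.057,0.02,0,0.085],[0.017,-0.057,0.02,0,0.085]]}'
python3 shift.py '{"plan": [[0.017,-0.057,0,0,0.085],[0.017,-0.057,0,0,0.085],[0,0,0,0,0.085],[0,0,0,0,0.085]]}'
python3 -c "from h import *;goal(.567,.193,.096,18)"
```

```text
t: 11.12
ee_pos: [0.5692, 0.0738, 0.2987]
eef_rot: [[0.951, 0.309, -0.002], [0.309, -0.951, -0.001], [-0.002, 0.001, -1.0]]
force: [1.3, 1.2, 0.1]
width: 0.0847
finger_force: 0.0
t: 11.62
ee_pos: [0.5668, 0.1907, 0.2992]
eef_rot: [[0.951, 0.31, -0.002], [0.31, -0.951, -0.002], [-0.003, 0.001, -1.0]]
force: [-0.2, 0.2, -0.2]
width: 0.085
finger_force: 0.0
t 11.62 p [0.5668 0.1907 0.2992] yaw 18.06 w 0.085 F [-0.2  0.2 -0.2] q7 -102
  turn 0.06 then d [ 0.0009 -0.0021  0.2032]
```

```bash
python3 shift.py '{"plan": [[0.001,-0.002,0.05,0,0.085],[0,0,0.05,0,0.085],[0,0,0.04,0,0.085],[0,0,0.03,0,0.085],[0,0,0.02,0,0.085],[0,0,0.012,0,0.085],[0,0,0,0,0.085],[0,0,0,0,0.085]]}'
python3 -c "
from h import *;goal(.567,.193,.096,18)
s=cam('wrist');save(s,'w2.png',None,1)"
```

```text
t: 12.62
ee_pos: [0.5681, 0.1946, 0.0997]
eef_rot: [[0.951, 0.31, 0.002], [0.31, -0.951, 0.001], [0.002, 0.0, -1.0]]
force: [-0.1, -0.3, 0.2]
width: 0.0851
finger_force: 0.0
t 12.62 p [0.5681 0.1946 0.0997] yaw 18.09 w 0.0851 F [-0.1 -0.3  0.2] q7 -109
  turn 0.09 then d [-0.0016  0.0012  0.0037]
```

View pics/w2.png

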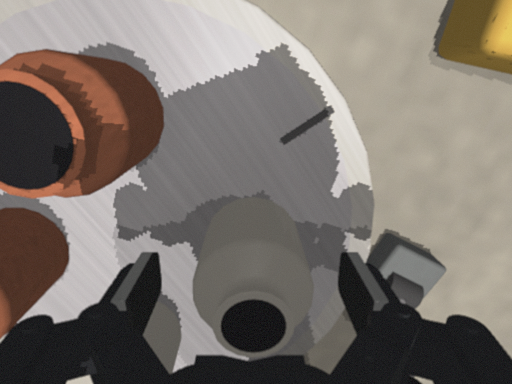

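The white vase sits centred between the fingers at (253,280). I'll close and lift.

```bash
python3 shift.py '{"plan": [[-0.001,0.001,0.0035,0,0.085],[0,0,0,0,0.06],[0,0,0,0,0.03],[0,0,0,0,0.03],[0,0,0,0,0.03],[0,0,-0.02,0,0.03],[0,0,-0.04,0,0.03],[0,0,-0.05,0,0.03],[0,0,-0.04,0,0.03],[0,0,0,0,0.03]]}'
python3 - <<'E'
from h import *
c=np.array([.574,-.2495]);a=np.radians(1.3);u=np.array([np.cos(a),np.sin(a)])
for k in(.102,.034,-.034,-.102):print(k,(c+k*u).round(4))
g=c+.034*u;goal(g[0],g[1],.044,1.3)
E
```

```text
t: 13.92
ee_pos: [0.5683, 0.1942, 0.2496]
eef_rot: [[0.95, 0.311, 0.007], [0.311, -0.95, 0.002], [0.007, 0.0, -1.0]]
force: [-0.7, -0.8, -2.3]
width: 0.0509
finger_force: 62.9
0.102 [ 0.676  -0.2472]
0.034 [ 0.608  -0.2487]
-0.034 [ 0.54   -0.2503]
-0.102 [ 0.472  -0.2518]
t 13.93 p [0.5683 0.1942 0.2496] yaw 18.11 w 0.0509 F [-0.7 -0.8 -2.3] q7 -104
  turn 16.81 then d [0.0297 0.4437 0.2056]
```

```bash
python3 shift.py '{"plan": [[0.004,0.05,0,8.4,0.03],[0.004,0.055,0,8.4,0.03],[0.004,0.056,0,0,0.03],[0.004,0.056,0,0,0.03],[0.004,0.056,0,0,0.03],[0.004,0.056,0,0,0.03],[0.004,0.056,0,0,0.03],[0.002,0.045,0,0,0.03],[0,0.014,0,0,0.03],[0,0,0,0,0.03]]}'
python3 -c "
from h import *;goal(.608,-.2487,.044,1.3);s=cam('top');print(*vases(s),sep='\n')"
```

```text
t: 15.18
ee_pos: [0.628, -0.2456, 0.2438]
eef_rot: [[1.0, 0.021, -0.002], [0.021, -1.0, 0.001], [-0.002, -0.001, -1.0]]
force: [-0.6, 0.7, -1.9]
width: 0.0508
finger_force: 63.1
t 15.18 p [ 0.628  -0.2456  0.2438] yaw 1.2 w 0.0508 F [-0.6  0.7 -1.9] q7 -77
  turn -0.1 then d [-0.02    0.0026  0.1998]
([0.6112, 0.2806], 61, 22.4)
([0.5807, 0.2661], 32, 19.6)
([0.5201, 0.3149], 64, 113.5)
([0.495, 0.2969], 31, 140.3)
([0.4838, 0.239], 27, -166.5)
```

Now lower it.

```bash
python3 shift.py '{"plan": [[-0.01,0.0025,0.02,0,0.03],[-0.01,0,0.03,0,0.03],[0,0,0.04,0,0.03],[0,0,0.04,0,0.03],[0,0,0.03,0,0.03],[0,0,0.015,0,0.03],[0,0,0.01,0,0.03],[0,0,0,0,0.03],[0,0,0,0,0.03]]}'
python3 -c "from h import *;goal(.608,-.2487,.044,1.3)"
```

```text
t: 16.35
ee_pos: [0.6098, -0.2483, 0.0614]
eef_rot: [[1.0, 0.023, 0.002], [0.023, -1.0, -0.001], [0.002, 0.001, -1.0]]
force: [-0.2, -0.3, -1.4]
width: 0.0509
finger_force: 63.1
t 16.35 p [ 0.6098 -0.2483  0.0614] yaw 1.3 w 0.0509 F [-0.2 -0.3 -1.4] q7 -79
  turn -0.0 then d [-0.0018  0.0004  0.0174]
```

```bash
python3 shift.py '{"plan": [[-0.001,0,0.006,0,0.03],[0,0,0.005,0,0.03],[0,0,0.003,0,0.03],[0,0,0.002,0,0.03],[0,0,0,0,0.03]]}'
python3 -c "from h import *;goal(.608,-.2487,.044,1.3)"
```

```text
t: 16.98
ee_pos: [0.6079, -0.2481, 0.044]
eef_rot: [[1.0, 0.023, -0.0], [0.023, -1.0, 0.0], [-0.0, -0.0, -1.0]]
force: [0.6, 0.6, -2.1]
width: 0.0512
finger_force: 63.2
t 16.98 p [ 0.6079 -0.2481  0.044 ] yaw 1.29 w 0.0512 F [ 0.6  0.6 -2.1] q7 -79
  turn -0.01 then d [ 0.0001  0.0006 -0.    ]
```

```bash
python3 shift.py '{"plan": [[0,0,0.001,0,0.03],[0,0,0.001,0,0.03],[0,0,0,0,0.03]]}'
python3 shift.py '{"plan": [[0,0,0.001,0,0.03],[0,0,0,0,0.03]]}'
```

```text
t: 17.35
ee_pos: [0.6082, -0.2482, 0.0436]
eef_rot: [[1.0, 0.022, 0.0], [0.022, -1.0, -0.0], [0.0, 0.0, -1.0]]
force: [-3.7, 1.2, 6.7]
width: 0.051
finger_force: 63.7
t: 17.6
ee_pos: [0.6082, -0.2482, 0.0436]
eef_rot: [[1.0, 0.022, 0.0], [0.022, -1.0, -0.001], [0.0, 0.001, -1.0]]
force: [-6.1, 1.9, 13.1]
width: 0.0509
finger_force: 64.3
```

```bash
python3 shift.py '{"plan": [[0,0,-0.002,0,0.066],[0,0,0,0,0.066],[0,0,0,0,0.066],[0,0,-0.01,0,0.066],[0,0,-0.03,0,0.066],[0,0,-0.05,0,0.066],[0,0,-0.06,0,0.085],[0,0,-0.06,0,0.085],[0,0,0,0,0.085]]}'
python3 -c "
from h import *;s=cam('top');print(*vases(s),sep='\n')
print('kiln',vases(s,.098,np.array([.574,-.25]),.15));goal(.611,.2804,.26,-68)"
```

```text
t: 18.73
ee_pos: [0.6111, -0.2489, 0.2603]
eef_rot: [[1.0, 0.023, 0.011], [0.023, -1.0, -0.004], [0.011, 0.005, -1.0]]
force: [0.0, 0.1, -0.2]
width: 0.0853
finger_force: 0.0
([0.611, 0.2808], 60, 22.6)
([0.5809, 0.2657], 33, 18.8)
([0.5203, 0.315], 65, 113.3)
([0.4949, 0.2969], 30, 140.3)
([0.4838, 0.239], 27, -166.5)
kiln [([0.6086, -0.2461], 35, 6.4)]
t 18.77 p [ 0.6093 -0.2485  0.2567] yaw 1.3 w 0.085 F [-0.8  1.1 -0.7] q7 -76
  turn 69.3 then d [-0.4897 -0.1997 -0.0033]
```

```bash
python3 shift.py '{"plan": [[0.002,-0.059,0,0,0.085],[0.002,-0.059,0,0,0.085],[0.002,-0.059,0,0,0.085],[0.002,-0.059,0,0,0.085],[0.002,-0.059,0,0,0.085],[0.002,-0.059,0,0,0.085],[0.002,-0.059,0,0,0.085],[0,-0.059,0,0,0.085],[0,-0.057,0,0,0.085]]}'
python3 shift.py '{"plan": [[0,0,0,10,0.085],[0,0,0,10,0.085],[0,0,0,10,0.085],[0,0,0,10,0.085],[0,0,0,10,0.085],[0,0,0,10,0.085],[0,0,0,9.3,0.085],[0,0,0,0,0.085],[0,0,0,0,0.085]]}'
python3 -c "from h import *;goal(.611,.2804,.096,-68)"
```

```text
t: 19.9
ee_pos: [0.609, 0.2825, 0.2513]
eef_rot: [[1.0, 0.023, -0.003], [0.023, -1.0, -0.001], [-0.003, 0.001, -1.0]]
force: [0.6, 1.5, 0.4]
width: 0.0848
finger_force: 0.0
t: 21.02
ee_pos: [0.6066, 0.2802, 0.2431]
eef_rot: [[0.477, -0.878, -0.021], [-0.879, -0.477, -0.009], [-0.003, 0.023, -1.0]]
force: [-1.1, -0.4, -0.5]
width: 0.0847
finger_force: 0.0
t 21.02 p [0.6066 0.2802 0.2431] yaw -61.49 w 0.0847 F [-1.1 -0.4 -0.5] q7 -167
  turn 6.51 then d [ 0.0015 -0.0042  0.1471]
```

Joint 7 hit its range here, so I'll turn back about 10°.

```bash
python3 shift.py '{"plan": [[0,0,0,-7,0.085],[0,0,0,-6,0.085],[0,0,0,0,0.085],[0,0,0,0,0.085]]}'
python3 -c "from h import *;goal(.611,.2804,.096)"
```

```text
t: 21.52
ee_pos: [0.6081, 0.278, 0.2444]
eef_rot: [[0.658, -0.753, -0.019], [-0.753, -0.658, -0.007], [-0.007, 0.02, -1.0]]
force: [-0.4, -0.8, -0.6]
width: 0.0849
finger_force: 0.0
t 21.52 p [0.6081 0.278  0.2444] yaw -48.88 w 0.0849 F [-0.4 -0.8 -0.6] q7 -155
  turn 0.0 then d [ 1.000e-04 -3.800e-03  1.484e-01]
```

```bash
sed -i 's/T=np.array(\[\[np.cos(a).*$/from_=np.radians(t); T=R@np.array([[np.cos(from_),-np.sin(from_),0],[np.sin(from_),np.cos(from_),0],[0,0,1]])/' h.py
python3 -c "from h import *;goal(.611,.2806,.096)"
```

```text
t 21.52 p [0.6081 0.278  0.2444] yaw -48.88 w 0.0849 F [-0.4 -0.8 -0.6] q7 -155
  turn 0.0 then d [ 0.001  -0.0068  0.1483]
```

```bash
python3 shift.py '{"plan": [[0.001,-0.007,0.03,0,0.085],[0,0,0.04,0,0.085],[0,0,0.035,0,0.085],[0,0,0.025,0,0.085],[0,0,0.015,0,0.085],[0,0,0,0,0.085],[0,0,0,0,0.085]]}'
python3 -c "
from h import *;goal(.611,.2806,.096)
s=cam('wrist');save(s,'w3.png',None,1)"
```

```text
t: 22.4
ee_pos: [0.612, 0.2815, 0.1006]
eef_rot: [[0.659, -0.752, -0.017], [-0.752, -0.659, -0.008], [-0.005, 0.018, -1.0]]
force: [-0.0, 0.7, -0.2]
width: 0.0849
finger_force: 0.0
t 22.4 p [0.612  0.2815 0.1006] yaw -48.77 w 0.0849 F [-0.   0.7 -0.2] q7 -152
  turn 0.0 then d [0.0001 0.0013 0.0046]
```

View pics/w3.png

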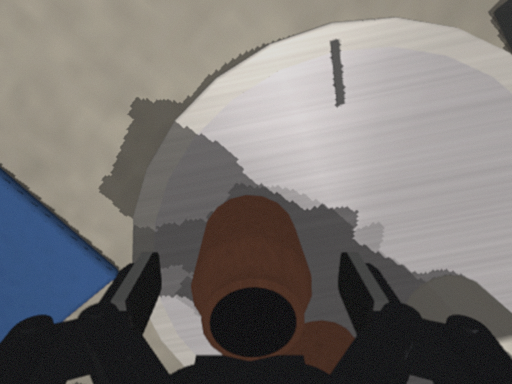

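The red vase is centred between the fingers (253,290). I'll grip and lift.

```bash
python3 shift.py '{"plan": [[0,0.001,0.0045,0,0.085],[0,0,0,0,0.06],[0,0,0,0,0.03],[0,0,0,0,0.03],[0,0,0,0,0.03],[0,0,-0.02,0,0.03],[0,0,-0.04,0,0.03],[0,0,-0.05,0,0.03],[0,0,-0.04,0,0.03],[0,0,0,0,0.03]]}'
python3 shift.py '{"plan": [[0,0,0,-10,0.03],[0,0,0,-10,0.03],[0,0,0,-10,0.03],[0,0,0,-10,0.03],[0,0,0,-10,0.03],[0,0,0,0,0.03]]}'
python3 - <<'E'
from h import *
goal(.676,-.2472,.25,1.3)
E
```

```text
t: 23.7
ee_pos: [0.615, 0.2823, 0.2498]
eef_rot: [[0.659, -0.752, -0.012], [-0.752, -0.659, -0.005], [-0.004, 0.012, -1.0]]
force: [0.7, 0.2, -2.3]
width: 0.0508
finger_force: 62.6
t: 24.45
ee_pos: [0.6124, 0.2814, 0.2439]
eef_rot: [[1.0, 0.02, -0.021], [0.02, -1.0, -0.009], [-0.021, 0.009, -1.0]]
force: [-0.1, 0.1, -0.9]
width: 0.0509
finger_force: 62.4
t 24.45 p [0.6124 0.2814 0.2439] yaw 1.12 w 0.0509 F [-0.1  0.1 -0.9] q7 -110
  turn -0.18 then d [ 0.0514  0.5299 -0.0024]
```

```bash
python3 shift.py '{"plan": [[0.006,0.055,0,0,0.03],[0.006,0.056,-0.001,0,0.03],[0.006,0.056,0,0,0.03],[0.006,0.056,-0.001,0,0.03],[0.006,0.056,0,0,0.03],[0.006,0.056,0,0,0.03],[0.006,0.056,0,0,0.03],[0.006,0.056,0,0,0.03],[0.003,0.05,0,0,0.03],[0,0.033,0,0,0.03]]}'
python3 shift.py '{"plan": [[0,0,0,0,0.03],[0,0,0,0,0.03]]}'
python3 - <<'E'
from h import *
goal(.676,-.2472,.05,1.3);s=cam('top');print(*vases(s),sep='\n')
E
```

```text
t: 25.7
ee_pos: [0.6746, -0.2502, 0.2496]
eef_rot: [[1.0, 0.015, -0.02], [0.015, -1.0, -0.01], [-0.021, 0.009, -1.0]]
force: [-0.4, -0.0, -1.2]
width: 0.0507
finger_force: 62.7
t: 25.95
ee_pos: [0.6756, -0.2458, 0.2496]
eef_rot: [[1.0, 0.021, -0.02], [0.02, -1.0, -0.007], [-0.02, 0.007, -1.0]]
force: [0.7, 0.8, -1.9]
width: 0.051
finger_force: 62.8
t 25.95 p [ 0.6756 -0.2458  0.2496] yaw 1.17 w 0.051 F [ 0.7  0.8 -1.9] q7 -63
  turn -0.13 then d [0.0043 0.     0.1996]
([0.5201, 0.3149], 64, 113.5)
([0.4947, 0.2971], 29, 140.3)
([0.4838, 0.239], 27, -166.5)
```

```bash
python3 shift.py '{"plan": [[0.004,0,0.02,0,0.03],[0,0,0.035,0,0.03],[0,0,0.04,0,0.03],[0,0,0.04,0,0.03],[0,0,0.035,0,0.03],[0,0,0.015,0,0.03],[0,0,0.010,0,0.03],[0,0,0,0,0.03],[0,0,0,0,0.03]]}'
python3 -c "from h import *;goal(.676,-.2472,.044,1.3)"
```

```text
t: 27.12
ee_pos: [0.677, -0.2488, 0.0568]
eef_rot: [[1.0, 0.022, -0.016], [0.022, -1.0, -0.009], [-0.017, 0.009, -1.0]]
force: [0.4, -0.7, -2.2]
width: 0.0509
finger_force: 62.8
t 27.12 p [ 0.677  -0.2488  0.0568] yaw 1.24 w 0.0509 F [ 0.4 -0.7 -2.2] q7 -60
  turn -0.06 then d [-0.0007 -0.0018  0.0128]
```

```bash
python3 shift.py '{"plan": [[-0.001,-0.001,0.006,0,0.03],[0,0,0.004,0,0.03],[0,0,0.002,0,0.03],[0,0,0,0,0.03],[0,0,0,0,0.03]]}'
python3 shift.py '{"plan": [[0,0,0.0015,0,0.03],[0,0,0.001,0,0.03],[0,0,0,0,0.03]]}'
```

```text
t: 27.75
ee_pos: [0.6746, -0.2475, 0.0439]
eef_rot: [[1.0, 0.022, -0.019], [0.022, -1.0, -0.008], [-0.019, 0.008, -1.0]]
force: [-4.3, 1.0, 5.0]
width: 0.0506
finger_force: 63.3
t: 28.12
ee_pos: [0.6746, -0.2475, 0.0437]
eef_rot: [[1.0, 0.022, -0.019], [0.022, -1.0, -0.008], [-0.019, 0.007, -1.0]]
force: [-8.9, 4.6, 18.1]
width: 0.0509
finger_force: 64.5
```

```bash
python3 shift.py '{"plan": [[0,0,-0.002,0,0.066],[0,0,0,0,0.066],[0,0,0,0,0.066],[0,0,-0.01,0,0.066],[0,0,-0.03,0,0.066],[0,0,-0.05,0,0.066],[0,0,-0.06,0,0.085],[0,0,-0.06,0,0.085],[0,0,0,0,0.085]]}'
python3 -c "
from h import *;s=cam('top');print(*vases(s),sep='\n')
print('kiln',vases(s,.098,np.array([.574,-.25]),.15));goal(.5202,.315,.26,23)"
```

```text
t: 29.25
ee_pos: [0.6816, -0.2473, 0.2605]
eef_rot: [[1.0, 0.022, -0.007], [0.022, -1.0, -0.012], [-0.007, 0.012, -1.0]]
force: [-0.3, -0.9, -0.8]
width: 0.0852
finger_force: 0.0
([0.5202, 0.315], 62, 113.4)
([0.4949, 0.2969], 30, 140.3)
([0.4838, 0.239], 27, -166.5)
kiln [([0.4986, -0.3136], 27, -139.9), ([0.4575, -0.3147], 21, -151.0)]
t 29.3 p [ 0.68   -0.2465  0.2567] yaw 1.24 w 0.085 F [-1.1  0.3  0. ] q7 -63
  turn -21.76 then d [ 0.0722 -0.5793 -0.0072]
```

```bash
python3 shift.py '{"plan": [[0,0,0,-7.5,0.085],[0,0,0,-7.3,0.085],[0,0,0,-7,0.085],[0.007,-0.058,-0.001,0,0.085],[0.007,-0.058,-0.001,0,0.085],[0.007,-0.058,-0.001,0,0.085],[0.007,-0.058,-0.001,0,0.085],[0.007,-0.058,-0.001,0,0.085],[0.007,-0.058,0,0,0.085],[0.007,-0.058,0,0,0.085]]}'
python3 shift.py '{"plan": [[0.007,-0.058,0,0,0.085],[0.007,-0.058,0,0,0.085],[0.008,-0.057,0,0,0.085],[0,0,0,0,0.085],[0,0,0,0,0.085]]}'
python3 -c "
from h import *;goal(.5202,.315,.096,23);s=cam('top');print('kiln',vases(s,.098,np.array([.574,-.25]),.15))"
```

```text
t: 30.55
ee_pos: [0.5635, 0.1486, 0.2553]
eef_rot: [[0.92, 0.391, -0.021], [0.391, -0.92, -0.009], [-0.023, 0.001, -1.0]]
force: [0.8, -0.1, 0.2]
width: 0.085
finger_force: 0.0
t: 31.18
ee_pos: [0.5172, 0.3139, 0.2547]
eef_rot: [[0.92, 0.391, -0.02], [0.391, -0.92, -0.011], [-0.023, 0.002, -1.0]]
force: [0.5, -0.7, -1.0]
width: 0.0849
finger_force: 0.0
t 31.18 p [0.5172 0.3139 0.2547] yaw 23.04 w 0.0849 F [ 0.5 -0.7 -1. ] q7 -99
  turn 0.04 then d [ 0.0068 -0.0002  0.1586]
kiln [([0.5202, -0.1688], 636, 123.5), ([0.5698, -0.3124], 254, -93.8), ([0.6734, -0.2452], 67, 2.8), ([0.6484, -0.2258], 50, 18.0), ([0.6088, -0.2484], 25, 2.6)]
```

```bash
python3 shift.py '{"plan": [[0.007,0,0.03,0,0.085],[0,0,0.04,0,0.085],[0,0,0.04,0,0.085],[0,0,0.03,0,0.085],[0,0,0.015,0,0.085],[0,0,0,0,0.085],[0,0,0,0,0.085]]}'
python3 -c "
from h import *;goal(.5202,.315,.096,23)
s=cam('wrist');print(vases(s,.15));save(s,'w4.png',None,1)"
```

```text
t: 32.1
ee_pos: [0.5221, 0.3163, 0.1021]
eef_rot: [[0.92, 0.391, -0.017], [0.391, -0.92, -0.008], [-0.018, 0.0, -1.0]]
force: [-0.7, -1.0, 0.5]
width: 0.0854
finger_force: 0.0
t 32.1 p [0.5221 0.3163 0.1021] yaw 23.0 w 0.0854 F [-0.7 -1.   0.5] q7 -98
  turn 0.0 then d [-0.0022  0.0004  0.0062]
[([0.5226, 0.316], 43706, 111.1)]
```

```bash
python3 shift.py '{"plan": [[-0.002,0,0.006,0,0.085],[0,0,0,0,0.06],[0,0,0,0,0.03],[0,0,0,0,0.03],[0,0,0,0,0.03],[0,0,-0.02,0,0.03],[0,0,-0.04,0,0.03],[0,0,-0.05,0,0.03],[0,0,-0.04,0,0.03],[0,0,0,0,0.03]]}'
python3 -c "from h import *;goal(.54,-.2503,.25,1.3)"
```

```text
t: 33.4
ee_pos: [0.5237, 0.3177, 0.2497]
eef_rot: [[0.92, 0.391, -0.012], [0.391, -0.92, -0.004], [-0.013, -0.001, -1.0]]
force: [-0.1, 0.1, -2.4]
width: 0.0509
finger_force: 62.6
t 33.4 p [0.5237 0.3177 0.2497] yaw 23.04 w 0.0509 F [-0.1  0.1 -2.4] q7 -99
  turn 21.74 then d [0.0035 0.5682 0.0018]
```

```bash
python3 shift.py '{"plan": [[0,0,0,7.3,0.03],[0,0,0,7.2,0.03],[0,0,0,7.2,0.03],[0,0.056,-0.001,0,0.03],[0,0.057,-0.001,0,0.03],[0,0.057,0,0,0.03],[0,0.057,0,0,0.03],[0,0.057,0,0,0.03],[0,0.057,0,0,0.03],[0,0.057,0,0,0.03]]}'
python3 shift.py '{"plan": [[0.001,0.057,0,0,0.03],[0.001,0.057,0,0,0.03],[0.001,0.056,0,0,0.03],[0,0,0,0,0.03],[0,0,0,0,0.03]]}'
python3 - <<'E'
from h import *
goal(.54,-.2503,.05,1.3);s=cam('top');print(*vases(s),sep='\n')
E
```

```text
t: 34.65
ee_pos: [0.5303, -0.0828, 0.2496]
eef_rot: [[1.0, 0.024, -0.02], [0.024, -1.0, -0.008], [-0.02, 0.008, -1.0]]
force: [0.1, -0.0, -1.0]
width: 0.0509
finger_force: 62.7
t: 35.28
ee_pos: [0.5377, -0.2503, 0.2506]
eef_rot: [[1.0, 0.023, -0.02], [0.023, -1.0, -0.007], [-0.021, 0.007, -1.0]]
force: [0.1, -0.6, -1.5]
width: 0.0508
finger_force: 62.9
t 35.27 p [ 0.5377 -0.2503  0.2506] yaw 1.33 w 0.0508 F [ 0.1 -0.6 -1.5] q7 -59
  turn 0.03 then d [ 0.0064 -0.0013  0.2005]
([0.4833, 0.2394], 25, -167.0)
```

```bash
python3 shift.py '{"plan": [[0.006,-0.001,0.02,0,0.03],[0,0,0.035,0,0.03],[0,0,0.04,0,0.03],[0,0,0.04,0,0.03],[0,0,0.035,0,0.03],[0,0,0.015,0,0.03],[0,0,0.010,0,0.03],[0,0,0,0,0.03],[0,0,0,0,0.03]]}'
python3 shift.py '{"plan": [[0,0,0.005,0,0.03],[0,0,0.003,0,0.03],[0,0,0,0,0.03],[0,0,0,0,0.03]]}'
```

```text
t: 36.45
ee_pos: [0.5415, -0.252, 0.0575]
eef_rot: [[1.0, 0.024, -0.017], [0.023, -1.0, -0.009], [-0.017, 0.009, -1.0]]
force: [0.7, 0.3, -0.8]
width: 0.0508
finger_force: 63.0
t: 36.95
ee_pos: [0.5405, -0.2518, 0.0484]
eef_rot: [[1.0, 0.023, -0.019], [0.023, -1.0, -0.009], [-0.019, 0.008, -1.0]]
force: [-0.3, 0.4, -0.7]
width: 0.0509
finger_force: 63.0
```

```bash
python3 shift.py '{"plan": [[0,0,0.002,0,0.03],[0,0,0.0015,0,0.03],[0,0,0.001,0,0.03],[0,0,0,0,0.03],[0,0,0,0,0.03]]}'
python3 shift.py '{"plan": [[0,0,0.001,0,0.03],[0,0,0,0,0.03]]}'
```

```text
t: 37.58
ee_pos: [0.5404, -0.2518, 0.0439]
eef_rot: [[1.0, 0.024, -0.019], [0.023, -1.0, -0.009], [-0.019, 0.008, -1.0]]
force: [0.9, -0.9, -1.6]
width: 0.051
finger_force: 63.0
t: 37.83
ee_pos: [0.5406, -0.2518, 0.0434]
eef_rot: [[1.0, 0.024, -0.018], [0.023, -1.0, -0.009], [-0.018, 0.008, -1.0]]
force: [-1.2, 0.4, 3.9]
width: 0.0509
finger_force: 63.5
```

Contact. I'll release, rise, and go for the last one.

```bash
python3 shift.py '{"plan": [[0,0,0,0,0.066],[0,0,0,0,0.066],[0,0,0,0,0.066],[0,0,-0.01,0,0.066],[0,0,-0.03,0,0.066],[0,0,-0.05,0,0.066],[0,0,-0.06,0,0.085],[0,0,-0.06,0,0.085],[0,0,0,0,0.085]]}'
python3 -c "
from h import *;s=cam('top');print(*vases(s),sep='\n')
goal(.4836,.2392,.25,13)"
```

```text
t: 38.95
ee_pos: [0.547, -0.2514, 0.2591]
eef_rot: [[1.0, 0.023, -0.008], [0.023, -1.0, -0.012], [-0.008, 0.012, -1.0]]
force: [0.9, 1.3, -0.2]
width: 0.0846
finger_force: 0.0
([0.4833, 0.2394], 25, -167.0)
t 39.0 p [ 0.5454 -0.2505  0.2559] yaw 1.34 w 0.0849 F [ 0.2  0.  -0.4] q7 -59
  turn -11.66 then d [ 0.05   -0.491   0.0018]
```

```bash
python3 shift.py '{"plan": [[0,0,0,-6,0.085],[0,0,0,-5.7,0.085],[0.006,-0.058,0,0,0.085],[0.006,-0.058,0,0,0.085],[0.006,-0.058,0,0,0.085],[0.006,-0.058,0,0,0.085],[0.006,-0.058,0,0,0.085],[0.006,-0.058,0,0,0.085],[0.006,-0.058,0,0,0.085],[0.006,-0.058,0,0,0.085]]}'
python3 shift.py '{"plan": [[0.002,-0.027,0,0,0.085],[0,0,0,0,0.085],[0,0,0,0,0.085]]}'
python3 -c "
from h import *;goal(.4836,.2392,.096,13);s=cam('top');print('kiln',vases(s,.098,np.array([.574,-.25]),.15));s=cam('wrist');save(s,'w5.png',None,1);print(vases(s))"
```

```text
t: 40.25
ee_pos: [0.485, 0.2143, 0.2487]
eef_rot: [[0.974, 0.226, -0.021], [0.225, -0.974, -0.01], [-0.022, 0.005, -1.0]]
force: [0.5, -0.0, -0.0]
width: 0.0852
finger_force: 0.0
t: 40.62
ee_pos: [0.482, 0.2381, 0.2488]
eef_rot: [[0.974, 0.224, -0.02], [0.224, -0.974, -0.01], [-0.022, 0.006, -1.0]]
force: [0.3, -1.0, -0.3]
width: 0.0847
finger_force: 0.0
t 40.62 p [0.482  0.2381 0.2488] yaw 12.96 w 0.0847 F [ 0.3 -1.  -0.3] q7 -104
  turn -0.04 then d [ 0.0052 -0.0016  0.1527]
kiln [([0.5211, -0.1691], 639, 123.1), ([0.5716, -0.3125], 260, -92.2), ([0.6732, -0.245], 66, 2.9), ([0.6489, -0.2257], 51, 18.0), ([0.6085, -0.2482], 26, 3.0), ([0.5411, -0.2505], 65, -179.0), ([0.5213, -0.2271], 41, 156.6)]
[([0.5488, 0.1445], 535, -88.8), ([0.4884, 0.2696], 86, 165.0), ([0.485, 0.2409], 682, -168.0), ([0.4905, 0.213], 56, -143.9), ([0.4836, 0.2169], 26, -149.5), ([0.4648, 0.2556], 71, 178.8), ([0.4687, 0.2295], 192, -162.6)]
```

View pics/w5.png

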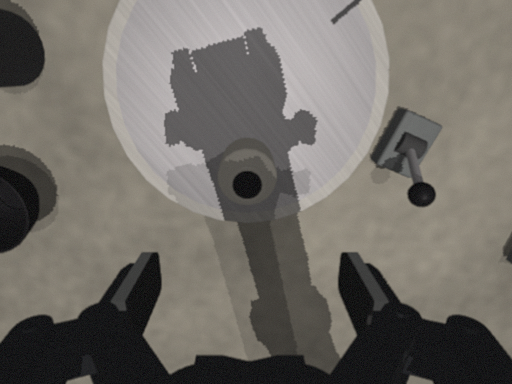

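The last white vase's mouth is at (247,184), between the fingers, and three are in the kiln. Descend and grip.

```bash
python3 shift.py '{"plan": [[0.005,-0.002,0.03,0,0.085],[0,0,0.04,0,0.085],[0,0,0.04,0,0.085],[0,0,0.028,0,0.085],[0,0,0.015,0,0.085],[0,0,0,0,0.085],[0,0,0,0,0.085]]}'
python3 -c "from h import *;goal(.484,.24,.096,13)"
```

```text
t: 41.6
ee_pos: [0.4846, 0.2416, 0.0978]
eef_rot: [[0.974, 0.225, -0.017], [0.225, -0.974, -0.008], [-0.018, 0.004, -1.0]]
force: [-0.4, 0.0, -0.9]
width: 0.0849
finger_force: 0.0
t 41.6 p [0.4846 0.2416 0.0978] yaw 13.01 w 0.0849 F [-0.4  0.  -0.9] q7 -102
  turn 0.01 then d [-0.0009  0.0014  0.0018]
```

```bash
python3 shift.py '{"plan": [[-0.001,0.0015,0.0015,0,0.085],[0,0,0,0,0.06],[0,0,0,0,0.03],[0,0,0,0,0.03],[0,0,0,0,0.03],[0,0,-0.02,0,0.03],[0,0,-0.04,0,0.03],[0,0,-0.05,0,0.03],[0,0,-0.04,0,0.03],[0,0,0,0,0.03]]}'
python3 -c "from h import *;goal(.472,-.2518,.25,1.3)"
```

```text
t: 42.85
ee_pos: [0.4874, 0.2419, 0.2481]
eef_rot: [[0.974, 0.226, -0.013], [0.226, -0.974, -0.005], [-0.014, 0.002, -1.0]]
force: [0.2, -1.0, -2.2]
width: 0.0508
finger_force: 62.7
t 42.85 p [0.4874 0.2419 0.2481] yaw 13.05 w 0.0508 F [ 0.2 -1.  -2.2] q7 -104
  turn 11.75 then d [-0.0266  0.4932  0.001 ]
```

```bash
python3 shift.py '{"plan": [[0,0,0,6,0.03],[0,0,0,5.7,0.03],[-0.003,0.055,-0.001,0,0.03],[-0.003,0.055,0,0,0.03],[-0.003,0.055,0,0,0.03],[-0.003,0.055,0,0,0.03],[-0.003,0.055,0,0,0.03],[-0.003,0.055,0,0,0.03],[-0.003,0.055,0,0,0.03],[-0.003,0.055,0,0,0.03]]}'
python3 shift.py '{"plan": [[-0.002,0.053,0,0,0.03],[0,0,0,0,0.03],[0,0,0,0,0.03]]}'
python3 -c "from h import *;goal(.472,-.2518,.05,1.3)"
```

```text
t: 44.1
ee_pos: [0.4711, -0.2007, 0.2488]
eef_rot: [[0.999, 0.024, -0.021], [0.024, -1.0, -0.008], [-0.021, 0.008, -1.0]]
force: [1.2, 0.7, -1.5]
width: 0.0504
finger_force: 62.9
t: 44.48
ee_pos: [0.4707, -0.2516, 0.2492]
eef_rot: [[0.999, 0.023, -0.021], [0.023, -1.0, -0.008], [-0.021, 0.007, -1.0]]
force: [-0.2, 0.6, -2.0]
width: 0.0506
finger_force: 63.2
t 44.48 p [ 0.4707 -0.2516  0.2492] yaw 1.33 w 0.0506 F [-0.2  0.6 -2. ] q7 -57
  turn 0.03 then d [ 0.0055 -0.0012  0.1992]
```

```bash
python3 shift.py '{"plan": [[0.0055,-0.001,0.02,0,0.03],[0,0,0.035,0,0.03],[0,0,0.04,0,0.03],[0,0,0.04,0,0.03],[0,0,0.03,0,0.03],[0,0,0.015,0,0.03],[0,0,0.010,0,0.03],[0,0,0,0,0.03],[0,0,0,0,0.03]]}'
python3 shift.py '{"plan": [[0,0,0.005,0,0.03],[0,0,0.003,0,0.03],[0,0,0.002,0,0.03],[0,0,0,0,0.03],[0,0,0,0,0.03]]}'
```

```text
t: 45.6
ee_pos: [0.4741, -0.2532, 0.0615]
eef_rot: [[1.0, 0.024, -0.017], [0.023, -1.0, -0.009], [-0.017, 0.009, -1.0]]
force: [0.0, 0.5, -1.6]
width: 0.0506
finger_force: 63.2
t: 46.22
ee_pos: [0.4732, -0.2531, 0.0507]
eef_rot: [[1.0, 0.023, -0.019], [0.023, -1.0, -0.009], [-0.019, 0.008, -1.0]]
force: [0.1, -1.2, -1.7]
width: 0.0509
finger_force: 63.2
```

```bash
python3 shift.py '{"plan": [[0,0,0.003,0,0.03],[0,0,0.002,0,0.03],[0,0,0.001,0,0.03],[0,0,0.001,0,0.03],[0,0,0,0,0.03],[0,0,0,0,0.03]]}'
python3 shift.py '{"plan": [[0,0,0.001,0,0.03],[0,0,0,0,0.03]]}'
```

```text
t: 46.98
ee_pos: [0.4731, -0.2531, 0.044]
eef_rot: [[1.0, 0.024, -0.019], [0.023, -1.0, -0.009], [-0.019, 0.008, -1.0]]
force: [-2.2, 0.2, 4.0]
width: 0.0506
finger_force: 63.7
t: 47.22
ee_pos: [0.4731, -0.2531, 0.0439]
eef_rot: [[1.0, 0.023, -0.018], [0.023, -1.0, -0.008], [-0.018, 0.007, -1.0]]
force: [-4.3, 2.2, 14.5]
width: 0.0509
finger_force: 64.9
```

Touching. Release, rise clear, and look at the kiln from a viewpoint off to the side.

```bash
python3 shift.py '{"plan": [[0,0,-0.001,0,0.066],[0,0,0,0,0.066],[0,0,0,0,0.066],[0,0,-0.01,0,0.066],[0,0,-0.03,0,0.066],[0,0,-0.05,0,0.066],[0,0,-0.06,0,0.066],[0,0,-0.06,0,0.066],[0,0,-0.06,0,0.03]]}'
python3 shift.py '{"plan": [[0,-0.05,-0.05,0,0.03],[0.02,-0.05,-0.05,0,0.03],[0.04,-0.05,-0.04,0,0.03],[0.04,0,0,0,0.03],[0,0,0,0,0.03],[0,0,0,0,0.03]]}'
python3 - <<'E'
from h import *
goal(.58,-.3999,.42,1.3)
s=cam("top");print('kiln',vases(s,.098,np.array([.574,-.25]),.15))
w=cam("wrist");a=cv2.resize(s["color"][140:260,290:430],(560,480));b=cv2.resize(w["color"],(400,300))
cv2.imwrite("pics/k.png",np.hstack([cv2.resize(a,(400,343))[:300],b]))
E
```

```text
t: 48.35
ee_pos: [0.4777, -0.2507, 0.3163]
eef_rot: [[1.0, 0.023, -0.018], [0.023, -1.0, -0.009], [-0.018, 0.008, -1.0]]
force: [0.8, 0.4, -0.9]
width: 0.049
finger_force: 0.0
t: 49.1
ee_pos: [0.5666, -0.1202, 0.4305]
eef_rot: [[1.0, 0.022, -0.02], [0.022, -1.0, -0.009], [-0.02, 0.009, -1.0]]
force: [-0.1, -0.6, 0.4]
width: 0.0302
finger_force: 0.0
t 49.1 p [ 0.5666 -0.1202  0.4305] yaw 1.26 w 0.0302 F [-0.1 -0.6  0.4] q7 -75
  turn -0.04 then d [0.0073 0.2798 0.0127]
kiln [([0.5742, -0.1877], 4950, 89.8), ([0.6108, -0.3112], 147, -59.0), ([0.48, -0.3148], 71, -145.4)]
```

View pics/k.png

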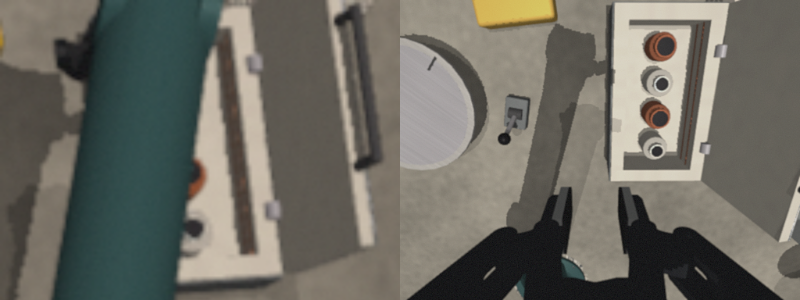

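The wrist view shows all four vases standing in the chamber in a row. Now over to the bar.

```bash
python3 shift.py '{"plan": [[0.001,0.047,0.001,0,0.034],[0.001,0.047,0.001,0,0.034],[0.001,0.047,0.001,0,0.034],[0.001,0.047,0.001,0,0.034],[0.001,0.047,0.001,0,0.034],[0.001,0.045,0.001,0,0.034],[0,0,0,0,0.034],[0,0,0,0,0.034]]}'
python3 - <<'E'
from h import *
goal(.578,-.398,.314,1.3)
w=cam("wrist");save(w,"w6.png")
E
```

```text
t: 50.2
ee_pos: [0.5794, -0.399, 0.4271]
eef_rot: [[1.0, 0.023, -0.018], [0.023, -1.0, -0.008], [-0.018, 0.007, -1.0]]
force: [0.7, 0.6, -0.1]
width: 0.0339
finger_force: 0.0
t 50.2 p [ 0.5794 -0.399   0.4271] yaw 1.3 w 0.0339 F [ 0.7  0.6 -0.1] q7 -47
  turn 0.0 then d [ 0.0007 -0.0019  0.1131]
```

View pics/w6.png

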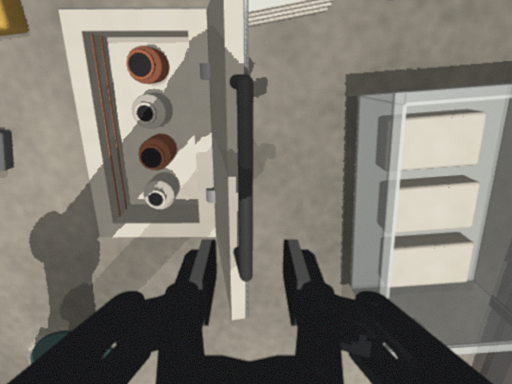

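The bar runs from (241,82) to (246,273), between the fingers, and the four vases stand upright. I'll compute the offset.

```bash
python3 - <<'E'
from h import *
w=cam("wrist");b=atz(w,[(241,82),(246,273)],.333);print(b,b.mean(0));goal(b[:,0].mean(),b[:,1].mean(),.314)
E
```

```text
[[ 0.66188821 -0.39015778  0.333     ]
 [ 0.50227126 -0.39689894  0.333     ]] [ 0.58207974 -0.39352836  0.333     ]
t 50.3 p [ 0.5802 -0.3979  0.4274] yaw 1.44 w 0.0342 F [ 0.4 -0.  -0.4] q7 -47
  turn 0.0 then d [ 0.004  -0.0051  0.1133]
```

```bash
python3 shift.py '{"plan": [[0.001,-0.0035,0.02,0,0.034],[0,0,0.03,0,0.034],[0,0,0.03,0,0.034],[0,0,0.02,0,0.034],[0,0,0.010,0,0.034],[0,0,0,0,0.034],[0,0,0,0,0.034]]}'
python3 -c "from h import *;goal(.58,-.395,.314)"
```

```text
t: 51.18
ee_pos: [0.5792, -0.3968, 0.3181]
eef_rot: [[1.0, 0.024, -0.017], [0.024, -1.0, -0.01], [-0.017, 0.009, -1.0]]
force: [-0.1, 0.4, -0.3]
width: 0.0343
finger_force: 0.0
t 51.17 p [ 0.5792 -0.3968  0.3181] yaw 1.37 w 0.0343 F [-0.1  0.4 -0.3] q7 -46
  turn 0.0 then d [ 0.0009 -0.0018  0.0041]
```

```bash
python3 shift.py '{"plan": [[0,-0.001,0.004,0,0.034],[0,0,0,0,0.034],[0,0,0,0,0],[0,0,0,0,0],[0,0,0,0,0],[0,0,0,0,0]]}'
cat >> h.py <<'E'
def lid():
    a0=np.arctan2(.01,.23);r=np.hypot(.23,.01);y0,z0=-.3448,.089
    o=robot.observe();p=np.array(o["ee_pos"]);th=np.arctan2(p[2]-z0,p[1]-y0)-a0
    print("theta",th.round(3),"rad",np.hypot(p[1]-y0,p[2]-z0).round(4),p.round(4),np.round(o["force"],1),o["width"])
    R=np.array(o["eef_rot"]).reshape(3,3)
    q=p.copy()
    for k in range(1,11):
        t=th-.055*k;n=np.array([p[0],y0+r*np.cos(t+a0),z0+r*np.sin(t+a0)]);print(t.round(2),(R.T@(n-q)).round(4));q=n
E
python3 -c "from h import *;lid()"
```

```text
t: 51.92
ee_pos: [0.5787, -0.3961, 0.3131]
eef_rot: [[1.0, 0.023, -0.018], [0.023, -1.0, -0.009], [-0.018, 0.009, -1.0]]
force: [-0.2, -1.4, 0.4]
width: 0.0101
finger_force: 58.4
theta 1.752 rad 0.2299 [ 0.5787 -0.3961  0.3131] [-0.2 -1.4  0.4] 0.010131477034872575
1.7 [ 0.0002 -0.0123 -0.0029]
1.64 [ 0.0003 -0.0125 -0.0019]
1.59 [ 0.0003 -0.0126 -0.0012]
1.53 [ 0.0003 -0.0126 -0.0005]
1.48 [ 0.0003 -0.0127  0.0002]
1.42 [ 0.0003 -0.0126  0.0009]
1.37 [ 0.0003 -0.0126  0.0016]
1.31 [ 0.0003 -0.0125  0.0022]
1.26 [ 0.0003 -0.0123  0.0029]
1.2 [ 0.0004 -0.0121  0.0036]
```

```bash
python3 shift.py '{"plan": [[0,-0.012,-0.0025,0,0],[0,-0.0125,-0.002,0,0],[0,-0.0125,-0.001,0,0],[0,-0.0125,-0.0005,0,0],[0,-0.0125,0,0,0],[0,-0.0125,0.001,0,0],[0,-0.0125,0.0015,0,0],[0.001,-0.0125,0.002,0,0],[0.001,-0.0125,0.003,0,0],[0,-0.012,0.0035,0,0]]}'
python3 -c "from h import *;lid()"
```

```text
t: 53.18
ee_pos: [0.5758, -0.271, 0.3063]
eef_rot: [[0.999, 0.023, -0.023], [0.023, -1.0, -0.008], [-0.023, 0.007, -1.0]]
force: [-1.9, -7.8, -11.3]
width: 0.0099
finger_force: 60.6
theta 1.2 rad 0.2295 [ 0.5758 -0.271   0.3063] [ -1.9  -7.8 -11.3] 0.0099478139999522
1.15 [ 0.0004 -0.0121  0.0036]
1.09 [ 0.0004 -0.0116  0.005 ]
1.04 [ 0.0004 -0.0114  0.0056]
0.98 [ 0.0004 -0.011   0.0062]
0.93 [ 0.0004 -0.0107  0.0068]
0.87 [ 0.0004 -0.0103  0.0074]
0.82 [ 0.0004 -0.0099  0.0079]
0.76 [ 0.0004 -0.0094  0.0085]
0.71 [ 0.0004 -0.0089  0.009 ]
0.65 [ 0.0004 -0.0084  0.0094]
```

```bash
python3 shift.py '{"plan": [[0,-0.012,0.004,0,0],[0,-0.0115,0.005,0,0],[0.001,-0.0115,0.0055,0,0],[0,-0.011,0.006,0,0],[0.001,-0.0105,0.007,0,0],[0,-0.0105,0.0075,0,0],[0.001,-0.010,0.008,0,0],[0,-0.0095,0.0085,0,0],[0.001,-0.009,0.009,0,0],[0,-0.0085,0.0095,0,0]]}'
python3 -c "from h import *;lid()"
```

```text
t: 54.42
ee_pos: [0.5745, -0.1669, 0.2335]
eef_rot: [[0.999, 0.023, -0.027], [0.023, -1.0, -0.007], [-0.027, 0.006, -1.0]]
force: [-6.6, -2.5, 0.4]
width: 0.0099
finger_force: 62.0
theta 0.639 rad 0.2292 [ 0.5745 -0.1669  0.2335] [-6.6 -2.5  0.4] 0.009856328781123901
0.58 [ 0.0004 -0.0085  0.0094]
0.53 [ 0.0004 -0.0072  0.0104]
0.47 [ 0.0004 -0.0066  0.0108]
0.42 [ 0.0004 -0.006   0.0111]
0.36 [ 0.0004 -0.0054  0.0114]
0.31 [ 0.0004 -0.0048  0.0117]
0.25 [ 0.0004 -0.0041  0.012 ]
0.2 [ 0.0004 -0.0034  0.0122]
0.14 [ 0.0004 -0.0028  0.0123]
0.09 [ 0.0004 -0.0021  0.0125]
```

```bash
python3 shift.py '{"plan": [[0,-0.008,0.0095,0,0],[0,-0.0075,0.0105,0,0],[0.001,-0.0065,0.011,0,0],[0,-0.006,0.011,0,0],[0.001,-0.0055,0.0115,0,0],[0,-0.005,0.0115,0,0],[0.001,-0.004,0.012,0,0],[0,-0.003,0.010,0,0],[0.001,-0.002,0.008,0,0],[0,-0.001,0.005,0,0]]}'
python3 -c "from h import *;lid()" | head -1
```

```text
t: 55.68
ee_pos: [0.5732, -0.1193, 0.1323]
eef_rot: [[0.999, 0.023, -0.031], [0.023, -1.0, -0.006], [-0.031, 0.006, -0.999]]
force: [-10.4, -1.9, 1.9]
width: 0.01
finger_force: 58.6
theta 0.146 rad 0.2297 [ 0.5732 -0.1193  0.1323] [-10.4  -1.9   1.9] 0.010037333820661689
```

```bash
python3 shift.py '{"plan": [[0.001,-0.001,0.006,0,0],[0,-0.001,0.006,0,0],[0,-0.001,0.006,0,0],[0,-0.0005,0.006,0,0],[0,0,0.005,0,0],[0,0,0.004,0,0],[0,0,0,0,0],[0,0,0,0,0]]}'
python3 -c "from h import *;lid()" | head -1
```

```text
t: 56.68
ee_pos: [0.5736, -0.1157, 0.1012]
eef_rot: [[0.999, 0.022, -0.03], [0.022, -1.0, -0.005], [-0.03, 0.004, -1.0]]
force: [-12.9, -0.6, 12.5]
width: 0.0099
finger_force: 60.0
theta 0.01 rad 0.2294 [ 0.5736 -0.1157  0.1012] [-12.9  -0.6  12.5] 0.009880303315828986
```

```bash
python3 shift.py '{"plan": [[0,0,0.001,0,0],[0,0,0.001,0,0],[0,0,0,0,0]]}'
python3 shift.py '{"plan": [[0,0,0,0,0.034],[0,0,0,0,0.034],[0,0,0,0,0.034],[0,0,-0.02,0,0.034],[0,0,-0.05,0,0.034],[0,0,-0.06,0,0.034],[0,0,-0.05,0,0],[0,0,0,0,0]]}'
python3 - <<'E'
from h import *
s=cam("top");c=cv2.resize(s["color"][135:250,230:415],None,fx=4,fy=4);cv2.imwrite("pics/fin.png",c)
goal(.43,.072,.25,1.3)
E
```

```text
t: 57.05
ee_pos: [0.5737, -0.1157, 0.1011]
eef_rot: [[0.999, 0.022, -0.03], [0.022, -1.0, -0.004], [-0.03, 0.003, -1.0]]
force: [-17.7, 0.4, 25.7]
width: 0.0096
finger_force: 61.6
t: 58.05
ee_pos: [0.5851, -0.1167, 0.2863]
eef_rot: [[1.0, 0.023, -0.008], [0.023, -1.0, -0.009], [-0.009, 0.009, -1.0]]
force: [0.3, 0.4, -0.4]
width: 0.0002
finger_force: 0.0
t 58.1 p [ 0.5836 -0.1162  0.2834] yaw 1.33 w -0.0001 F [ 0.  -0.2 -0.9] q7 -72
  turn 0.03 then d [-0.1488 -0.1919  0.0338]
```

View pics/fin.png

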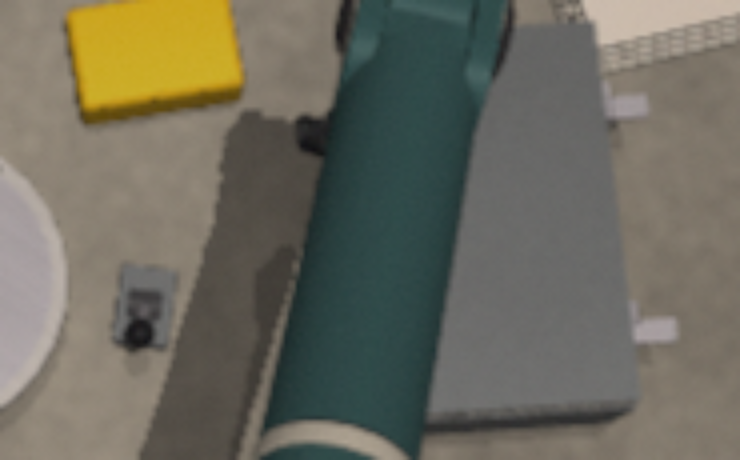

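The lid sits where it did shut, with its corners unmoved and firm contact. Now move behind the switch ball, with tool x along the throw direction (-11°).

```bash
python3 -c "from h import *;goal(.444,.070,.22,-11)"
python3 shift.py '{"plan": [[0,0,0,6.2,0],[0,0,0,6,0],[0,0,0,0,0]]}'
python3 -c "from h import *;goal(.444,.070,.22,-11)"
```

```text
t 58.1 p [ 0.5836 -0.1162  0.2834] yaw 1.33 w -0.0001 F [ 0.  -0.2 -0.9] q7 -72
  turn 12.33 then d [-0.1718 -0.1568  0.0636]
t: 58.48
ee_pos: [0.5818, -0.1157, 0.2793]
eef_rot: [[0.982, -0.187, -0.021], [-0.187, -0.982, -0.009], [-0.019, 0.012, -1.0]]
force: [0.3, -0.1, -0.4]
width: 0.0003
finger_force: 0.0
t 58.48 p [ 0.5818 -0.1157  0.2793] yaw -10.8 w 0.0003 F [ 0.3 -0.1 -0.4] q7 -83
  turn 0.2 then d [-0.1696 -0.1567  0.0606]
```

```bash
python3 shift.py '{"plan": [[-0.034,-0.031,0.01,0,0],[-0.034,-0.031,0.01,0,0],[-0.034,-0.031,0.01,0,0],[-0.034,-0.032,0.01,0,0],[-0.034,-0.032,0.02,0,0],[0,0,0,0,0],[0,0,0,0,0]]}'
python3 -c "from h import *;goal(.444,.070,.082,-11)
s=cam('wrist');save(s,'w7.png')"
```

```text
t: 59.35
ee_pos: [0.4444, 0.0693, 0.2214]
eef_rot: [[0.982, -0.187, -0.018], [-0.187, -0.982, -0.009], [-0.016, 0.012, -1.0]]
force: [-0.5, -0.2, -0.3]
width: 0.0001
finger_force: 0.0
t 59.35 p [0.4444 0.0693 0.2214] yaw -10.81 w 0.0001 F [-0.5 -0.2 -0.3] q7 -110
  turn 0.19 then d [ 0.0017 -0.0023  0.1394]
```

View pics/w7.png

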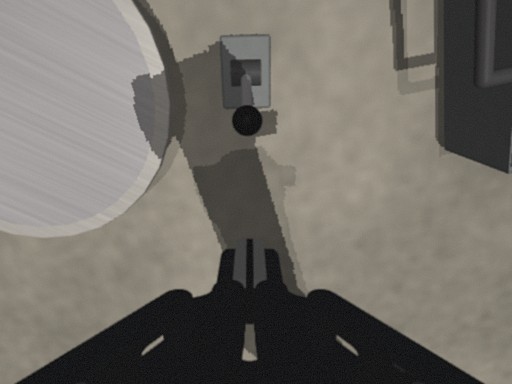

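The ball (247,120) is straight ahead of the closed fingers (250,240). Descend, then push.

```bash
python3 shift.py '{"plan": [[0.001,-0.001,0.04,0,0],[0,-0.001,0.04,0,0],[0,0,0.03,0,0],[0,0,0.02,0,0],[0,0,0.008,0,0],[0,0,0,0,0],[0,0,0,0,0]]}'
python3 -c "
from h import *;u=np.radians(-11);u=np.array([np.cos(u),np.sin(u)]);e=np.array([.494,.0605])+.056*u;goal(e[0],e[1],.084)"
```

```text
t: 60.28
ee_pos: [0.4437, 0.0702, 0.084]
eef_rot: [[0.982, -0.189, -0.017], [-0.189, -0.982, -0.008], [-0.015, 0.011, -1.0]]
force: [-0.3, 0.5, -1.4]
width: 0.0001
finger_force: 0.0
t 60.27 p [0.4437 0.0702 0.084 ] yaw -10.89 w 0.0001 F [-0.3  0.5 -1.4] q7 -101
  turn 0.0 then d [ 0.1072  0.0002 -0.0016]
```

```bash
python3 shift.py '{"plan": [[0.01,0,0,0,0],[0.012,0,0,0,0],[0.012,0,0,0,0],[0.012,0,0,0,0],[0.012,0,0,0,0],[0.012,0,0,0,0],[0.012,0,0,0,0],[0.012,0,0,0,0],[0.01,0,0,0,0],[0,0,0,0,0]]}'
python3 shift.py '{"plan": [[0.004,0,0,0,0],[0,0,0,0,0]]}'
```

```text
t: 61.52
ee_pos: [0.5455, 0.0505, 0.0813]
eef_rot: [[0.982, -0.189, -0.018], [-0.189, -0.982, -0.009], [-0.016, 0.012, -1.0]]
force: [0.5, -0.4, -0.3]
width: -0.0001
finger_force: 0.0
t: 61.78
ee_pos: [0.5461, 0.0504, 0.0811]
eef_rot: [[0.982, -0.188, -0.025], [-0.188, -0.982, -0.008], [-0.023, 0.013, -1.0]]
force: [-8.0, 0.8, 4.3]
width: -0.0
finger_force: 3.8
```

Solid stop (8 N). Back off, rise, and look.

```bash
python3 shift.py '{"plan": [[-0.02,0,0,0,0],[-0.04,0,0,0,0],[-0.03,0,-0.02,0,0],[0,0,-0.06,0,0],[0,0,-0.06,0,0],[0,0,0,0,0],[0,0,0,0,0]]}'
python3 - <<'E'
from h import *
s=cam("wrist");t=cam("top")
cv2.imwrite("pics/end.png",np.hstack([cv2.resize(s["color"],(400,300)),cv2.resize(t["color"][135:255,255:415],(400,300))]))
goal(.44,.07,.2)
E
```

```text
t: 62.65
ee_pos: [0.4629, 0.0683, 0.2229]
eef_rot: [[0.982, -0.188, -0.018], [-0.188, -0.982, -0.008], [-0.016, 0.011, -1.0]]
force: [0.9, -0.6, -0.1]
width: -0.0
finger_force: 0.0
t 62.75 p [0.4622 0.068  0.2217] yaw -10.86 w -0.0001 F [-0.4  0.2 -0.6] q7 -108
  turn 0.0 then d [-0.0218  0.002   0.0222]
```

View pics/end.png

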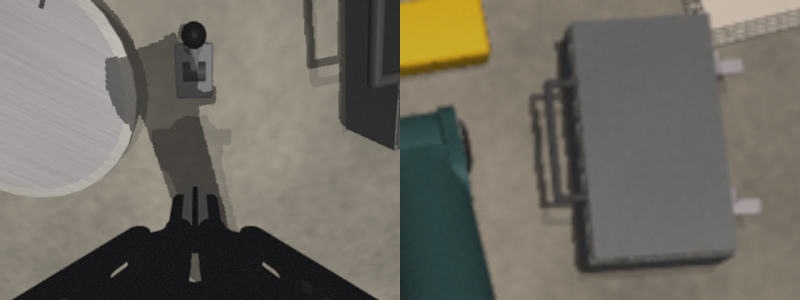

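The lever is fully over, with its ball at (193,35) beyond the block, and the lid is flat shut. I'll hand in.

```bash
python3 -c "from workcell import robot, viewer, job;print(job.finish_job())"
```

```text
the job is handed in; nothing more can be done
None
```

The job is handed in at about 63 s of the 210 s allowed, no verdict was printed: all four vases stand in the kiln, the lid was lowered shut and the switch then thrown to its stop, and I never touched the mug, bowl or sponge.

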